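Rack the mixed paint jars and press the last bottle on the vortex mixer

ROBOT

A 7-joint arm with a two-finger parallel gripper is mounted at the origin on the work surface. World frame = base frame: x ahead of the robot, y to its left, z up, the work surface at z = 0. Lengths are in m, angles in rad, forces in N, time in s.
With the tool pointing down it reaches from about 0.425 to 0.925 m from the base axis. Payload 6.8 kg.
Tool frame: the origin (TCP) lies on the centre line of the jaws, within the pads' length; the fingertips stand 17 mm ahead of it and the grasp point (between the pads) lies 2 mm behind it (nose_length is the distance from the TCP to the fingertips, in m); z points along the fingers, x is the direction in which the jaws open and shut, and the axes are right-handed (so a half turn about z gives the same grasp; the last joint's range is limited). The gripper opens to 85 mm and grips with 20 to 120 N. Pads are 22 mm wide; open, the fingers measure 114 mm over their backs; the gripper's body (76 mm by 85 mm) begins 54 mm behind the grasp point. The pads swing forward as they close: fully open they stand 13 mm farther back than shut.
Start: joints at [-0.108, 0.477, 0.022, 1.555, -0.011, 1.109, -0.083], TCP at [0.675, 0, 0.248] pointing down, gripper open.
Joint ranges: [-2.96, 2.96], [-0.34, 2.1], [-1.41, 1.46], [0.24, 2.44], [-1.37, 4.51], [0.17, 1.92], [-2.96, 2.96]. Speed limits (rad/s): [2.39, 2.39, 3.14, 3.14, 3.14, 3.14, 3.14].

INTERFACE

Orientations are given as a unit quaternion [w, x, y, z].
In Python, from station import * gives the robot as it stands.
- The arm moves only by the tool send_rows, never from a script. Its argument "commands" is a list of rows, each an object with "translation": the shift along the tool's x, y, z in m, a list of three; "rot": the turn, a rotation vector about the tool's x, y, z in degrees, a list of three; "grip": the finger opening in m, from 0 to 0.0854. In form: [{"translation": [tx, ty, tz], "rot": [rx, ry, rz], "grip": grip}, ...]. A call has exactly 5 rows; each row shifts and turns the commanded pose from where the row before left it, along the tool's axes as they then stand; what a row does not reach is not made up. A row lasts 1/12 s, in which the tool goes at most 41.7 mm and 7.16 degrees, less where a joint would pass 70% of its speed; a pose out of reach is approached as far as the arm can. A call with a gripper value outside its range is refused whole. The fingers move at their own pace and stop on an object; "force" is the grip in N (left out, the last holds). Time passes only in rows, so rows that do not move let the fingers close, or fill a call up. It gives the time, the measured TCP pose, the force and the opening at its end, in the units of the state.
- get_obs(): the state, without advancing time (a new reading comes with each control period).
- read_camera(name): name is "scene" or "side" or "wrist"; returns a dict with "pixels" (400x640x3 uint8, red, green, blue), "depth" (400x640 float32, m along the optical axis (not along the pixel's ray), 0 where there is no reading), "mtx" (3x3 intrinsics, pixels), "extrinsics" (4x4, takes a point from camera to world coordinates). Camera axes: x right, y up, looking along -z (the intrinsics and any distortion apply to the point x, -y, -z); pixel columns grow to the right and rows downward; lengths in m; the calibration is good to about 2 mm. A picture is of the moment at which its call begins.
- hand_in(): hands the job in, once; it reports no verdict.
The state is a dict: "t": time; "q": joint angles; "joint_vel": joint speeds; "joint_torque": joint torques, N m; "eef_pos": TCP position; "tool_rot": TCP orientation; "contact_force": force on the tool from outside, world axes, zero at the start; "torque": the same for the moment, N m; "gripper_width": opening from 0.0 (shut) to 1.0 (fully open).
Only numpy, scipy, OpenCV 4.12 (cv2) and the standard library are available. Lean on these libraries where they do the work, as an engineer would, in place of code of your own. Each camera call takes 0.05 s, during which the arm holds its last target.

TASK

Finish the paint-mixing round: stand the two flat-lidded jars that are out on the desk, which are already mixed, upright in the two empty cells of the wooden crate, one per cell, and let go of them. Then take the slim dropper bottle, set it upright in the mixer's rubber cup and press it down, firmly but without forcing it, until the sprung cup is fully down on its stop. Finish while still holding the bottle pressed there, the way it is held while it mixes; touch the mixer only with the bottle and leave everything else as it stands.

Things in the scene. Friction and masses are not known exactly. Their poses are not given: they have to be found in the camera images.
- jar_1_mid (a point): Black paint jar with a wide white paper label and a flat white lid, out on the desk, already mixed. Round, 46 mm across, 80 mm tall (lid: the top 14 mm, 45 mm across), about 0.12 kg. The point is on its axis half-way up, 40 mm above its underside; z is its axis.
- jar_2_mid (a point): The other flat-lidded paint jar out on the desk, the same as jar_1. The point is 40 mm above its underside.
- jar_c_mid (a point): A paint jar of the same kind, already standing in a cell of the crate; leave it there. The point is 40 mm above its underside.
- jar_d_mid (a point): Another paint jar of the same kind, already standing in another cell of the crate; leave it there. The point is 40 mm above its underside.
- crate: Wooden crate, fixed to the desk, 68 mm (its x) by 250 mm (its y), 36 mm high; walls and floor 6 mm thick. Three dividers 31.5 mm high make a single row of four cells along its y axis, each 55 by 56 mm, with centres at y = -91.5, -30.5, 30.5 and 91.5 mm, x = 0. The origin is at the centre of its underside, on the desk; a cell's floor lies 6 mm above it. A jar in a cell stands 50 mm out of the crate.
- free_a_floor (a point): Centre of the floor of one of the two empty cells of the crate, 6 mm above the desk.
- free_b_floor (a point): Centre of the floor of the other empty cell of the crate, 6 mm above the desk.
- bottle_mid (a point): Slim white dropper bottle of paint with a black cone cap, standing on the desk: body 38 mm across and straight up to 66 mm, then a shoulder and the cap, 94 mm tall in all, about 0.08 kg. The point is on its axis, 35 mm above its underside, half-way up the straight body; z is its axis.
- bottle_base (a point): Centre of the dropper bottle's underside.
- mixer: Compact vortex paint mixer, fixed to the desk: grey plastic housing 124 mm (its x) by 112 mm (its y), 62 mm high, speed dial and switch on its -x face, a steel collar on top (54 mm across, top 66 mm above the desk), and over it a round black rubber cup on a sprung shaft. The origin is at the centre of its underside, on the desk; the cup's axis is vertical through the origin.
- mixer_seat (a point): Centre of the floor inside the mixer's rubber cup, 80 mm above the desk while the cup is up, 72 mm when fully down; it moves with the cup. The cup is 59 mm across outside; its recess is 8 mm deep, about 44 mm across at the floor and 48 mm at the rim.
- mixer_head (a joint): How far the mixer's cup is pressed down (m): 0 up, 0.008 fully down, where the cup meets the collar, a hard stop. The spring is preloaded: about 4 N starts it moving, about 11 N brings it to the stop, and it springs back up when let go.
- rinse_cup: White plastic rinse cup, 68 mm across at the rim, 85 mm tall, standing at the far side of the desk; leave it. The origin is at the centre of its underside.

How it is judged:
On the way, in this order (a step that is already met when the one before it is completed fails the run):
1. both flat-lidded jars stand upright in cells of the crate, released (x of jar_1_mid in the frame of crate between -0.012 and 0.012 m and y of jar_1_mid in the frame of crate between -0.105 and 0.105 m and z of each of jar_1_mid, jar_2_mid in the frame of crate below 0.05 m and angle between each of jar_1_mid, jar_2_mid's own z axis and vertical below 0.12 rad and linear speed of each of jar_1, jar_2 below 0.03 m/s and contact force between the fingers and jar_1 below 0.1 N and x of jar_2_mid in the frame of crate between -0.012 and 0.012 m and y of jar_2_mid in the frame of crate between -0.105 and 0.105 m and contact force between the fingers and jar_2 below 0.1 N), for 0.2 s.
2. the dropper bottle, held upright in the cup, presses the cup down to its stop (value of joint mixer_head above 0.007 m and contact force between bottle and mixer between 9 and 45 N and distance between bottle_base and mixer_seat below 0.008 m and angle between bottle_mid's own z axis and vertical below 0.12 rad and contact force between the fingers and bottle above 3 N and contact force between each of the arm, the fingers and mixer below 0.5 N), for 0.2 s.
At the end, for the whole second after the job is handed in: Two desk jars upright (7 deg) on crate cell floors, released, still; bottle upright (7 deg) in the cup, base within 8 mm of its floor centre, held by the fingers, cup down 7+ of 8 mm, 9 to 45 N; robot off the mixer; crate's own jars moved under 20 mm, rinse cup under 30 mm (all of step 1 and all of step 2 and distance of each of jar_c_mid, jar_d_mid from where it was at the start of the episode below 0.02 m and distance of rinse_cup from where it was at the start of the episode below 0.03 m); the arm keeps its last pose, push and grip.
It fails at once if a jar that was already in the crate is displaced by more than 20 mm or the rinse cup by more than 30 mm (distance of any of jar_c_mid, jar_d_mid from where it was at the start of the episode above 0.02 m or distance of rinse_cup from where it was at the start of the episode above 0.03 m).
It fails at once if the bottle is forced onto the mixer with more than 60 N (contact force between bottle and mixer above 60 N).
It fails at once if the robot itself pushes the mixer with more than 5 N (contact force between any of the fingers, the arm and mixer above 5 N).
It also fails if it takes over 72 s, if anything falls off the work surface, if the arm or the gripper's body presses on something with over 40 N, if the wrist force passes 120 N, or if a joint passes its speed limit or range.

## Working session

There is one attempt and no reset: what is moved stays moved. The work goes in short steps, Python scripts to look and compute and a tool call to move; the robot and the scene stay as the last step left them, time stands still between calls to the robot, and variables do not carry over. Pictures are saved under pics/ and viewed, and the job is handed in when it is done.

Besides the shell and the picture viewer there is one more tool, called after "Emit:" by a JSON object that holds its "api" and its "payload", one argument or row to a line. send_rows: Moves the arm, as the interface text tells. Its arguments: {"type":"object","properties":{"commands":{"type":"array","items":{"type":"object","properties":{"translation":{"type":"array","items":{"type":"number"}},"rot":{"type":"array","items":{"type":"number"}},"grip":{"type":"number"}}}},"force":{"type":"number"}},"required":["commands"]}

```bash
ls; mkdir -p pics
python3 - <<'E'
from station import *
import cv2
o=get_obs();print(o)
for n in ["scene","side","wrist"]:
    c=read_camera(n);cv2.imwrite(f"pics/a_{n}.png",c["pixels"][:,:,::-1]);print(n,c["mtx"].tolist(),c["extrinsics"].round(4).tolist(),[k for k in c])
E
```

```text
pics
{'t': 0.0, 'q': array([-0.10810221,  0.47780711,  0.02235285,  1.55645524, -0.01152193,
        1.10929041, -0.08311768]), 'joint_vel': array([-0.00090394, -0.00249396,  0.00087265,  0.00049377, -0.00029205,
        0.00120331,  0.00028505]), 'joint_torque': array([-5.45967814e-04, -5.96443820e+01,  1.60769675e+00, -2.81194621e+01,
        1.24063640e-02,  9.39900521e-03,  2.20753498e-05]), 'eef_pos': array([ 6.74438682e-01, -1.31721653e-05,  2.47319637e-01]), 'tool_rot': array([ 6.14912879e-05,  9.99999580e-01, -7.67242439e-06, -9.13898266e-04]), 'contact_force': array([ 0.78018272,  0.17105669, -0.38764751]), 'torque': array([-0.02672071, -0.03714245,  0.0402253 ]), 'gripper_width': 0.999580447526931}
scene [[423.88456124677947, 0.0, 320.5398332402531], [0.0, 423.88456124677947, 201.39136716709442], [0.0, 0.0, 1.0]] [[0.8196, -0.4076, 0.4026, 1.0044], [0.5729, 0.5816, -0.5776, -0.6136], [0.0013, 0.704, 0.7102, 0.8059], [0.0, 0.0, 0.0, 1.0]] ['pixels', 'depth', 'mtx', 'extrinsics']
side [[465.71516009677197, 0.0, 317.12517779069475], [0.0, 465.71516009677197, 198.09042396068384], [0.0, 0.0, 1.0]] [[0.9433, 0.2659, -0.1989, 0.39], [-0.3318, 0.7322, -0.5948, -0.575], [-0.0126, 0.6271, 0.7789, 0.8132], [0.0, 0.0, 0.0, 1.0]] ['pixels', 'depth', 'mtx', 'extrinsics']
wrist [[300.0243910760428, 0.0, 322.40571122603075], [0.0, 300.0243910760428, 203.78031200164554], [0.0, 0.0, 1.0]] [[1.0, 0.0002, 0.002, 0.6752], [-0.0008, 0.9479, 0.3186, 0.0817], [-0.0019, -0.3186, 0.9479, 0.3737], [0.0, 0.0, 0.0, 1.0]] ['pixels', 'depth', 'mtx', 'extrinsics']
```

View pics/a_scene.png

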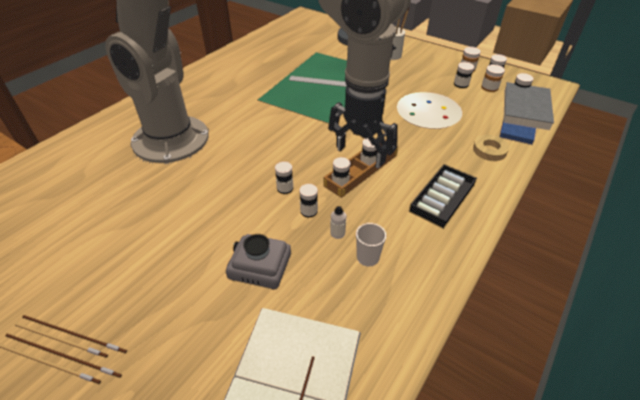

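View pics/a_side.png

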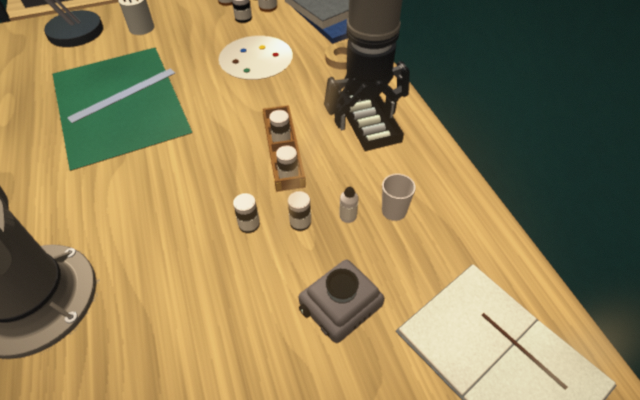

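View pics/a_wrist.png

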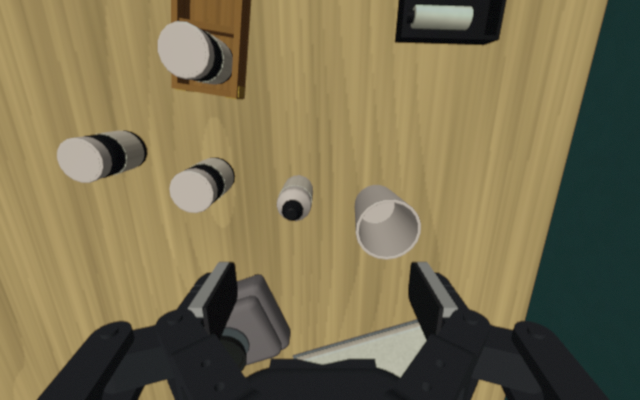

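The side view shows desk jars with lids near (245,203) and (299,201), and the bottle cap at (349,193). The crate jars have lids at (279,118) and (286,155), the mixer cup is at (342,284), and the rinse cup is at (397,185). Next I'll measure these from depth and rays.

```bash
cat > h.py <<'E'
from station import *
import numpy as np, cv2
def cam(n):
    c=read_camera(n);return c
def pts(c):
    K=c["mtx"];d=c["depth"];v,u=np.mgrid[:400,:640]
    P=np.stack([(u-K[0,2])/K[0,0]*d,-(v-K[1,2])/K[1,1]*d,-d],-1)
    E=c["extrinsics"];W=P@E[:3,:3].T+E[:3,3];W[d<=0]=np.nan;return W
def ray(c,u,v,z):
    K=c["mtx"];E=c["extrinsics"]
    d=E[:3,:3]@np.array([(u-K[0,2])/K[0,0],-(v-K[1,2])/K[1,1],-1]);o=E[:3,3]
    return o+d*(z-o[2])/d[2]
def proj(c,p):
    K=c["mtx"];E=c["extrinsics"];q=E[:3,:3].T@(np.asarray(p)-E[:3,3])
    return K[0,2]+K[0,0]*q[0]/-q[2],K[1,2]-K[1,1]*q[1]/-q[2]
E
python3 - <<'E'
from h import *
for n in ["scene","side","wrist"]:
    c=cam(n);W=pts(c);px=c["pixels"].astype(int)
    m=(W[...,2]>0.072)&(W[...,2]<0.1)&(px.min(-1)>120)&(np.abs(W[...,0]-.7)<.35)&(abs(W[...,1])<.45)
    k,l,s,ce=cv2.connectedComponentsWithStats(m.astype(np.uint8))
    print(n,"desk z",np.nanmedian(W[...,2]))
    for i in range(1,k):
        if s[i,4]<30: continue
        q=W[l==i]; z=np.median(q[:,2]); r=ray(c,*ce[i],z)
        print(s[i].tolist(),ce[i].round(1),"med",np.median(q,0).round(4),"mid",((q.min(0)+q.max(0))/2).round(4),"ext",np.ptp(q,axis=0).round(3),"ray",r.round(4))
E
```

```text
scene desk z -0.0027191228855191762
[363, 139, 11, 9, 63] [367.1 143.4] med [0.5698 0.2328 0.0836] mid [0.5735 0.2378 0.0834] ext [0.039 0.031 0.007] ray [0.5709 0.2338 0.0836]
[333, 158, 17, 11, 151] [341.  162.9] med [0.5577 0.1222 0.0836] mid [0.5551 0.123  0.0827] ext [0.045 0.042 0.008] ray [0.5571 0.122  0.0836]
[275, 162, 17, 12, 156] [283.  167.2] med [0.4386 0.0258 0.0775] mid [0.4379 0.0271 0.0779] ext [0.043 0.046 0.01 ] ray [0.4383 0.0258 0.0775]
[300, 184, 17, 13, 183] [308. 190.] med [ 0.543  -0.0062  0.0775] mid [ 0.5422 -0.0053  0.0775] ext [0.042 0.045 0.009] ray [ 0.5433 -0.0065  0.0775]
[356, 223, 30, 24, 142] [371.1 234.2] med [ 0.7463 -0.0431  0.0821] mid [ 0.7445 -0.0461  0.079 ] ext [0.067 0.069 0.013] ray [ 0.7457 -0.0447  0.0821]
side desk z 0.0002275014811113918
[270, 110, 19, 13, 183] [278.6 116.3] med [0.5723 0.243  0.0857] mid [0.5729 0.2449 0.0857] ext [0.043 0.045 0.008] ray [0.5726 0.243  0.0857]
[277, 146, 20, 15, 225] [286.2 152.9] med [0.5542 0.1224 0.0857] mid [0.5542 0.1237 0.0857] ext [0.043 0.042 0.007] ray [0.5543 0.1228 0.0857]
[383, 174, 33, 
[... 508 characters left out ...]
[0.5549 0.1258 0.0869] mid [0.5545 0.1253 0.0866] ext [0.043 0.043 0.006] ray [0.5549 0.1257 0.0869]
[57, 137, 46, 45, 1588] [ 79.6 159. ] med [0.4368 0.0297 0.0809] mid [0.4357 0.029  0.0781] ext [0.044 0.044 0.011] ray [0.4364 0.0297 0.0809]
[169, 169, 44, 43, 1437] [190.8 190.6] med [ 0.5414 -0.0029  0.0809] mid [ 0.5405 -0.0034  0.0777] ext [0.044 0.043 0.011] ray [ 0.5412 -0.0026  0.0809]
[280, 193, 27, 17, 143] [292.9 199.3] med [ 0.6448 -0.013   0.0739] mid [ 0.6437 -0.0166  0.0765] ext [0.028 0.018 0.009] ray [ 0.644  -0.0142  0.0739]
[356, 196, 64, 63, 943] [387.9 231.7] med [ 0.7451 -0.0588  0.0846] mid [ 0.7432 -0.0438  0.0799] ext [0.067 0.068 0.016] ray [ 0.7437 -0.0466  0.0846]
```

Run:
```python
from h import *
for n,b in [("side",(200,90,250,260)),("scene",(200,120,250,180))]:
    c=cam(n);x,y,w,h=b
    im=c["pixels"][y:y+h,x:x+w,::-1];cv2.imwrite(f"pics/b_{n}.png",cv2.resize(im,None,fx=min(780/w,590/h),fy=min(780/w,590/h),interpolation=cv2.INTER_CUBIC))
```

```text
(no output)
```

View pics/b_side.png

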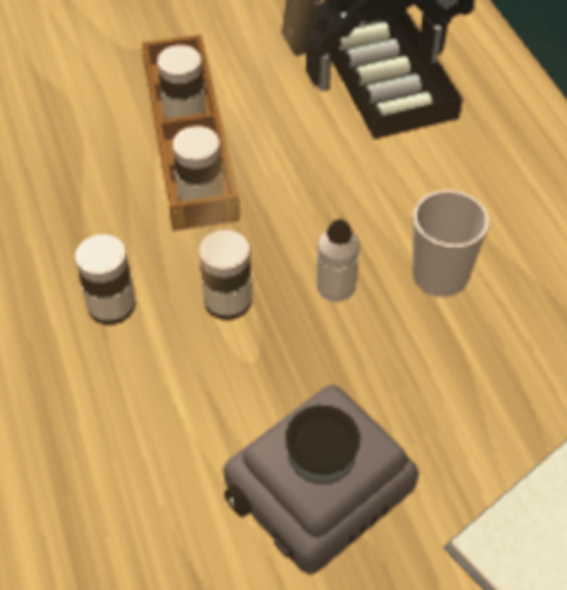

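View pics/b_scene.png

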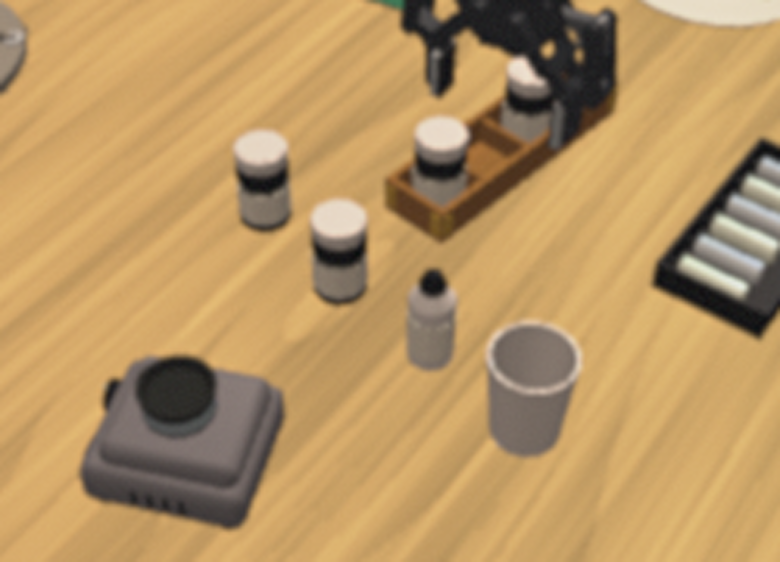

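The enlarged views show a jar in the near end cell and another two cells further along. Next I'll fit the crate rim, the mixer and the bottle.

Run:
```python
from h import *
for n in ["scene","side","wrist"]:
    c=cam(n);W=pts(c);hsv=cv2.cvtColor(c["pixels"],cv2.COLOR_RGB2HSV)
    x,y,z=W[...,0],W[...,1],W[...,2]
    m=(z>0.03)&(z<0.045)&(x>.45)&(x<.7)&(y>0.04)&(y<.4)&(hsv[...,1]>90)
    k,l,s,ce=cv2.connectedComponentsWithStats(m.astype(np.uint8))
    for i in range(1,k):
        if s[i,4]>60: print("   ",s[i].tolist(),ce[i].round(0), W[l==i].mean(0).round(3))
    q=W[m]; r=cv2.minAreaRect((q[:,:2]*1000).astype(np.float32)); print(n,"crate",len(q),r,cv2.boxPoints(r).round(0).tolist())
    # floor pts
    # mixer cup: top z .08-.095
    m=(z>0.083)&(z<0.095)&(abs(x-.63)<.12)&(y<-.08)&(y>-.3)
    if m.sum()>20:
        q=W[m];(cc,r)=cv2.minEnclosingCircle((q[:,:2]*1000).astype(np.float32));print(n,"cup",len(q),cc,r,np.median(q[:,2]),q[:,:2].min(0),q[:,:2].max(0))
    m=(z>0.01)&(z<.11)&(abs(x-.645)<.035)&(abs(y+.02)<.035)
    if m.sum()>20:
        q=W[m];print(n,"bottle",len(q),q.min(0),q.max(0)); t=q[q[:,2]>.082]; print("cap",len(t),t.mean(0) if len(t) else 0, "body rect",cv2.minEnclosingCircle((q[(q[:,2]<.06)&(q[:,2]>.015)][:,:2]*1000).astype(np.float32)))
    m=(z>0.05)&(z<.066)&(abs(x-.63)<.12)&(y<-.08)&(y>-.3)
    q=W[m]
    if len(q)>20: print(n,"mixer top",cv2.minAreaRect((q[:,:2]*1000).astype(np.float32)))
```

```text
[323, 162, 53, 28, 183] [347. 177.] [0.573 0.134 0.033]
scene crate 228 ((565.7904663085938, 187.57528686523438), (202.6059112548828, 71.60003662109375), 80.6204605102539) [[514.0, 93.0], [585.0, 82.0], [618.0, 282.0], [547.0, 293.0]]
scene cup 155 (555.4588012695312, -214.2183837890625) 30.523195266723633 0.08525157225974245 [ 0.52515234 -0.24357559] [ 0.58407486 -0.18496143]
scene bottle 400 [ 0.62714164 -0.0448948   0.01014703] [ 0.6645535  -0.00919461  0.09343858]
cap 51 [ 0.64683489 -0.02718041  0.08797602] body rect ((646.1286010742188, -26.890457153320312), 18.864273071289062)
scene mixer top ((560.6660766601562, -213.72926330566406), (101.26665496826172, 93.431396484375), 20.23470687866211)
    [263, 106, 43, 78, 659] [284. 148.] [0.566 0.194 0.035]
side crate 668 ((568.6895141601562, 214.01248168945312), (255.6430206298828, 69.39159393310547), 81.39403533935547) [[515.0, 93.0], [584.0, 82.0], [622.0, 335.0], [554.0, 346.0]]
side cup 329 (632.7684326171875, -155.72254943847656) 128.152587890625 0.08741871205574936 [ 0.52442569 -0.24316357] [ 0.73620689 -0.08006846]
side bottl
[... 330 characters left out ...]
 74, 99, 1723] [214.  50.] [0.565 0.132 0.035]
wrist crate 1724 ((556.4314575195312, 136.80123901367188), (92.59051513671875, 69.36805725097656), 81.72171020507812) [[515.0, 96.0], [584.0, 86.0], [597.0, 178.0], [529.0, 188.0]]
wrist cup 239 (564.73779296875, -206.83969116210938) 25.87978172302246 0.0879854217967615 [ 0.55258516 -0.23045856] [ 0.58138926 -0.18337383]
wrist bottle 1261 [ 0.62491432 -0.04052294  0.01080663] [ 0.66249578 -0.00328977  0.09646198]
cap 359 [ 0.64405019 -0.02000789  0.09015885] body rect ((644.0584716796875, -18.977127075195312), 18.861862182617188)
wrist mixer top ((579.4690551757812, -201.10714721679688), (54.95476531982422, 92.66849517822266), 20.99645233154297)
```

Emit:
{"api": "send_rows", "payload": {
  "commands": [
    {"translation":[-0.033,0.001,0.02],"rot":[0,0,0],"grip":0.0854},
    {"translation":[-0.033,0.001,0.02],"rot":[0,0,0],"grip":0.0854},
    {"translation":[-0.033,0.001,0.02],"rot":[0,0,0],"grip":0.0854},
    {"translation":[-0.034,0.002,0.02],"rot":[0,0,4.3],"grip":0.0854},
    {"translation":[0,0,0],"rot":[0,0,4.3],"grip":0.0854}
  ],
  "force": 50
}}

```text
t: 0.97
eef_pos: [0.5296, -0.0065, 0.1623]
tool_rot: [0.001, 0.997, -0.077, -0.009]
contact_force: [-2.2, -0.1, -2.1]
gripper_width: 1.002
```

Emit:
{"api": "send_rows", "payload": {
  "commands": [
    {"translation":[0,0,0],"rot":[0,0,0],"grip":0.0854},
    {"translation":[0,0,0],"rot":[0,0,0],"grip":0.0854},
    {"translation":[0,0,0],"rot":[0,0,0],"grip":0.0854},
    {"translation":[0,0,0],"rot":[0,0,0],"grip":0.0854},
    {"translation":[0,0,0],"rot":[0,0,0],"grip":0.0854}
  ]
}}

```text
t: 1.38
eef_pos: [0.5434, -0.0048, 0.169]
tool_rot: [-0.0, 0.997, -0.075, 0.001]
contact_force: [0.9, 0.2, 0.4]
gripper_width: 0.998
```

Run:
```python
from h import *
print(get_obs())
c=cam("wrist");cv2.imwrite("pics/c.png",c["pixels"][:,:,::-1])
print(proj(c,get_obs()["eef_pos"]),proj(c,[.5412,-.0055,.08]),proj(c,[.4365,.0265,.08]),proj(c,[.5639,.1828,.036]))
```

```text
{'t': 1.3833, 'q': array([-0.13346225,  0.35416813,  0.03389882,  1.95111897, -0.01590302,
        0.83454489, -0.24019702]), 'joint_vel': array([-0.00139379,  0.00305996,  0.00219569,  0.00982575, -0.00094047,
       -0.00213458, -0.00317924]), 'joint_torque': array([-3.03099153e-02, -4.71521938e+01,  1.30272456e+00, -2.33687210e+01,
        1.03305778e-02, -8.73180921e-03,  1.38055001e-02]), 'eef_pos': array([ 0.54344037, -0.00484288,  0.16899855]), 'tool_rot': array([-1.90684869e-04,  9.97218688e-01, -7.45243461e-02,  9.87024295e-04]), 'contact_force': array([0.89269583, 0.21687232, 0.35188222]), 'torque': array([-0.00068893,  0.00303516,  0.03999385]), 'gripper_width': 0.9978225732640756}
(np.float64(320.87693395468585), np.float64(280.5351501539707)) (np.float64(318.8722772330914), np.float64(216.74183258994663)) (np.float64(174.49447525866813), np.float64(196.9272031351938)) (np.float64(310.37950720276314), np.float64(-56.438142735894644))
```

View pics/c.png

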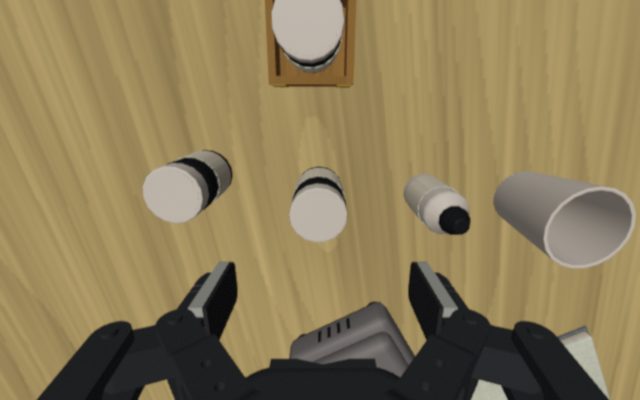

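Emit:
{"api": "send_rows", "payload": {
  "commands": [
    {"translation":[-0.002,0,0.03],"rot":[0,0,0],"grip":0.0854},
    {"translation":[0,0,0.03],"rot":[0,0,0],"grip":0.0854},
    {"translation":[0,0,0.03],"rot":[0,0,0],"grip":0.0854},
    {"translation":[0,0,0.022],"rot":[0,0,0],"grip":0.0854},
    {"translation":[0,0,0],"rot":[0,0,0],"grip":0.0854}
  ]
}}

```text
t: 1.85
eef_pos: [0.5374, -0.0047, 0.0525]
tool_rot: [0.001, 0.997, -0.075, -0.003]
contact_force: [-0.5, 0.5, -0.6]
gripper_width: 1.001
```

Emit:
{"api": "send_rows", "payload": {
  "commands": [
    {"translation":[0,0,0],"rot":[0,0,0],"grip":0.0854},
    {"translation":[0,0,0],"rot":[0,0,0],"grip":0.0854},
    {"translation":[0,0,0],"rot":[0,0,0],"grip":0.035},
    {"translation":[0,0,0],"rot":[0,0,0],"grip":0.035},
    {"translation":[0,0,0],"rot":[0,0,0],"grip":0.035}
  ]
}}

```text
t: 2.27
eef_pos: [0.5409, -0.0047, 0.0576]
tool_rot: [-0.0, 0.997, -0.075, 0.001]
contact_force: [0.7, 0.3, 0.1]
gripper_width: 0.604
```

Emit:
{"api": "send_rows", "payload": {
  "commands": [
    {"translation":[0,0,0],"rot":[0,0,0],"grip":0.035},
    {"translation":[0,0,0],"rot":[0,0,0],"grip":0.035},
    {"translation":[0,0,0],"rot":[0,0,0],"grip":0.035},
    {"translation":[0,0,0],"rot":[0,0,0],"grip":0.035},
    {"translation":[0,0,0],"rot":[0,0,0],"grip":0.035}
  ]
}}

```text
t: 2.68
eef_pos: [0.5407, -0.0046, 0.0576]
tool_rot: [-0.0, 0.997, -0.075, 0.001]
contact_force: [-2.4, -0.7, 6.7]
gripper_width: 0.519
```

Run:
```python
from h import *
o=get_obs();print(o["t"],o["eef_pos"],o["gripper_width"]*.0854,o["contact_force"],o["tool_rot"])
for n in["wrist","side"]:
    c=cam(n);im=c["pixels"][:,:,::-1]
    cv2.imwrite(f"pics/d_{n}.png",im)
    print(proj(c,o["eef_pos"]+[0,0,.025]))
```

```text
2.6833 [ 0.54066801 -0.00462992  0.05755841] 0.0443286631685275 [-2.44908941 -0.73211481  6.67237081] [-1.77550583e-04  9.97181981e-01 -7.50162531e-02  7.91805782e-04]
(np.float64(321.4364648094817), np.float64(315.0442355242873))
(np.float64(298.274212477867), np.float64(198.3500972604822))
```

View pics/d_wrist.png

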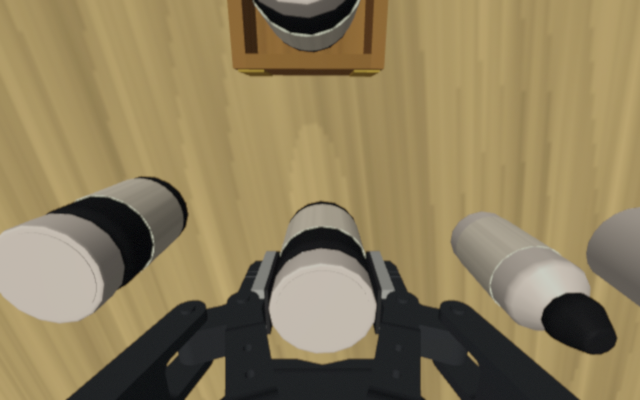

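Emit:
{"api": "send_rows", "payload": {
  "commands": [
    {"translation":[0,0,-0.015],"rot":[0,0,0],"grip":0.035},
    {"translation":[0,0,-0.025],"rot":[0,0,0],"grip":0.035},
    {"translation":[0,0,-0.03],"rot":[0,0,0],"grip":0.035},
    {"translation":[0,0,-0.035],"rot":[0,0,0],"grip":0.035},
    {"translation":[0,0,-0.03],"rot":[0,0,0],"grip":0.035}
  ]
}}

```text
t: 3.2
eef_pos: [0.5398, -0.0048, 0.1934]
tool_rot: [-0.0, 0.997, -0.075, 0.0]
contact_force: [1.8, -0.4, -2.0]
gripper_width: 0.519
```

Emit:
{"api": "send_rows", "payload": {
  "commands": [
    {"translation":[-0.001,-0.018,0],"rot":[0,0,0],"grip":0.035},
    {"translation":[-0.001,-0.03,0],"rot":[0,0,0],"grip":0.035},
    {"translation":[-0.001,-0.035,0],"rot":[0,0,0],"grip":0.035},
    {"translation":[-0.001,-0.035,0],"rot":[0,0,0],"grip":0.035},
    {"translation":[-0.001,-0.035,0],"rot":[0,0,0],"grip":0.035}
  ]
}}

```text
t: 3.62
eef_pos: [0.5578, 0.1486, 0.1918]
tool_rot: [-0.0, 0.997, -0.075, 0.0]
contact_force: [-0.0, -0.3, -1.0]
gripper_width: 0.521
```

Emit:
{"api": "send_rows", "payload": {
  "commands": [
    {"translation":[0,-0.023,0],"rot":[0,0,0],"grip":0.035},
    {"translation":[0,-0.012,0],"rot":[0,0,0],"grip":0.035},
    {"translation":[0,0,0],"rot":[0,0,0],"grip":0.035},
    {"translation":[0,0,0],"rot":[0,0,0],"grip":0.035},
    {"translation":[0,0,0],"rot":[0,0,0],"grip":0.035}
  ]
}}

```text
t: 4.03
eef_pos: [0.5632, 0.1794, 0.1912]
tool_rot: [0.001, 0.997, -0.076, -0.0]
contact_force: [-0.0, 0.2, -1.8]
gripper_width: 0.517
```

Run:
```python
from h import *
o=get_obs();print(o["t"],o["eef_pos"],o["gripper_width"]*.0854,o["contact_force"],o["tool_rot"])
ims=[]
for n in["wrist","side","scene"]:
    c=cam(n);im=c["pixels"][:,:,::-1]
    cv2.imwrite(f"pics/e_{n}.png",im)
    print(proj(c,[.5639,.1828,.006]),proj(c,[.5639,.1828,.036]))
    W=pts(c);x,y,z=W[...,0],W[...,1],W[...,2]
    hsv=cv2.cvtColor(c["pixels"],cv2.COLOR_RGB2HSV)
    m=(z>0.028)&(z<0.045)&(x>.45)&(x<.7)&(y>0.04)&(y<.4)&(hsv[...,1]>90)
    if m.sum()>30:
        q=W[m]; r=cv2.minAreaRect((q[:,:2]*1000).astype(np.float32)); print(n,"crate",len(q),r,cv2.boxPoints(r).round(0).tolist())
    # floor points of empty cells
    for z0,z1 in[(0.0,.015)]:
        m=(z>z0)&(z<z1)&(hsv[...,1]>90)
    # held jar lid
    m=(z>o["eef_pos"][2]+.012)&(z<o["eef_pos"][2]+.04)&(c["pixels"].min(-1)>120)&(np.hypot(x-o["eef_pos"][0],y-o["eef_pos"][1])<.04)
    if m.sum()>20:
        q=W[m];print("lid",len(q),np.median(q,0),(q.min(0)+q.max(0))/2,np.ptp(q,axis=0))
```

```text
4.0333 [0.56320994 0.17937322 0.19116322] 0.04413008131479315 [-0.01882335  0.18771283 -1.78377753] [ 8.26380450e-04  9.97087251e-01 -7.62647189e-02 -1.54479743e-04]
(np.float64(322.22291455080807), np.float64(180.08679706439128)) (np.float64(322.19253598589455), np.float64(187.65540977143056))
wrist crate 4761 ((572.85302734375, 241.59359741210938), (194.93890380859375, 69.85157775878906), 81.45734405517578) [[524.0, 150.0], [593.0, 140.0], [622.0, 333.0], [553.0, 343.0]]
lid 8436 [0.56400492 0.18396149 0.21437836] [0.56523436 0.18007726 0.21142632] [0.05533534 0.04520213 0.01651949]
(np.float64(284.8116154685234), np.float64(158.42636407452335)) (np.float64(283.95819532010023), np.float64(149.54347545040338))
side crate 641 ((568.8367919921875, 213.16839599609375), (254.2119140625, 68.88311004638672), 80.96485137939453) [[515.0, 93.0], [583.0, 82.0], [623.0, 333.0], [555.0, 344.0]]
lid 233 [0.56315867 0.17672982 0.21343634] [0.56290737 0.17789764 0.21897166] [0.04560239 0.04325723 0.01758967]
(np.float64(353.6485757746105), np.float64(173.4100766085419)) (np.float64(354.25819106805636), np.float64(165.34610211452983))
scene crate 420 ((569.7551879882812, 213.05712890625), (253.34371948242188, 72.36216735839844), 81.40464782714844) [[515.0, 93.0], [587.0, 82.0], [624.0, 333.0], [553.0, 344.0]]
lid 116 [0.56302834 0.1719686  0.21145615] [0.56447752 0.17566784 0.21960999] [0.04319862 0.04104582 0.02197787]
```

View pics/e_side.png

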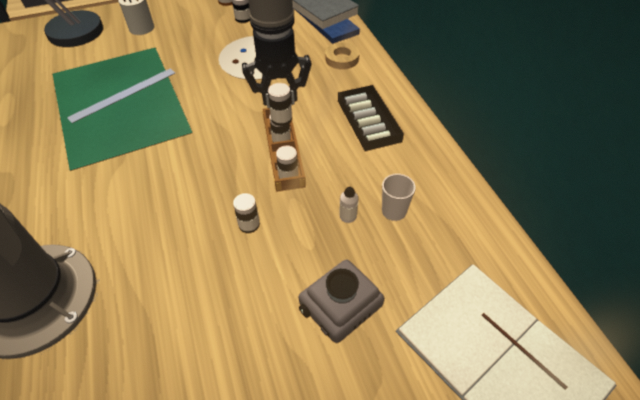

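View pics/e_wrist.png

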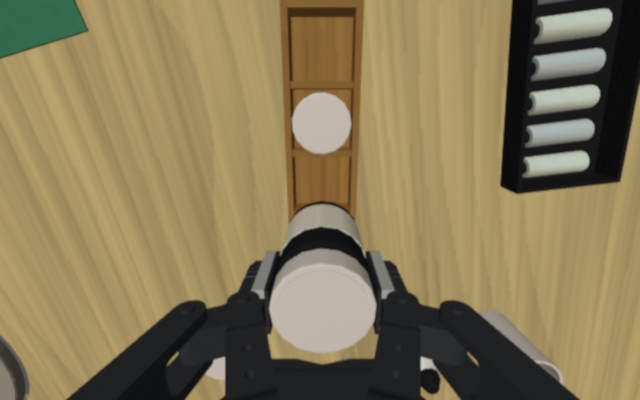

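Emit:
{"api": "send_rows", "payload": {
  "commands": [
    {"translation":[0.001,-0.003,0.02],"rot":[0,0,0],"grip":0.035},
    {"translation":[0,0,0.03],"rot":[0,0,0],"grip":0.035},
    {"translation":[0,0,0.025],"rot":[0,0,0],"grip":0.035},
    {"translation":[0,0,0.01],"rot":[0,0,0],"grip":0.035},
    {"translation":[0,0,0],"rot":[0,0,0],"grip":0.035}
  ]
}}

```text
t: 4.6
eef_pos: [0.563, 0.1831, 0.1039]
tool_rot: [0.001, 0.997, -0.076, -0.002]
contact_force: [-0.6, -1.5, -0.8]
gripper_width: 0.52
```

Emit:
{"api": "send_rows", "payload": {
  "commands": [
    {"translation":[0,0,0.006],"rot":[0,0,0],"grip":0.035},
    {"translation":[0,0,0.005],"rot":[0,0,0],"grip":0.035},
    {"translation":[0,0,0.005],"rot":[0,0,0],"grip":0.035},
    {"translation":[0,0,0.005],"rot":[0,0,0],"grip":0.035},
    {"translation":[0,0,0],"rot":[0,0,0],"grip":0.035}
  ]
}}

```text
t: 5.02
eef_pos: [0.5644, 0.1846, 0.0848]
tool_rot: [0.0, 0.997, -0.075, -0.0]
contact_force: [-0.3, -0.0, -1.0]
gripper_width: 0.516
```

Run:
```python
from h import *
o=get_obs();print(o["t"],o["eef_pos"],o["contact_force"],o["tool_rot"])
for n in["wrist"]:
    c=cam(n);im=c["pixels"][:,:,::-1]
    cv2.imwrite(f"pics/f_{n}.png",im)
```

```text
5.0167 [0.56436885 0.18464947 0.0848161 ] [-0.27053091 -0.00719794 -0.98811188] [ 1.43216023e-04  9.97185106e-01 -7.49784328e-02 -2.80949500e-04]
```

View pics/f_wrist.png

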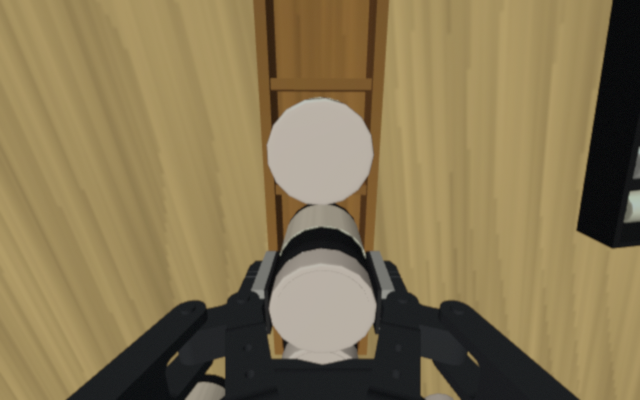

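Emit:
{"api": "send_rows", "payload": {
  "commands": [
    {"translation":[0,0.002,0.005],"rot":[0,0,0],"grip":0.035},
    {"translation":[0,0,0.005],"rot":[0,0,0],"grip":0.035},
    {"translation":[0,0,0.005],"rot":[0,0,0],"grip":0.035},
    {"translation":[0,0,0.004],"rot":[0,0,0],"grip":0.035},
    {"translation":[0,0,0],"rot":[0,0,0],"grip":0.035}
  ]
}}

```text
t: 5.48
eef_pos: [0.5636, 0.1825, 0.0651]
tool_rot: [0.0, 0.997, -0.075, -0.001]
contact_force: [0.4, -0.0, -1.1]
gripper_width: 0.519
```

Emit:
{"api": "send_rows", "payload": {
  "commands": [
    {"translation":[0,0,0],"rot":[0,0,0],"grip":0.035},
    {"translation":[0,0,0.001],"rot":[0,0,0],"grip":0.035},
    {"translation":[0,0,0.001],"rot":[0,0,0],"grip":0.035},
    {"translation":[0,0,0.001],"rot":[0,0,0],"grip":0.035},
    {"translation":[0,0,0],"rot":[0,0,0],"grip":0.035}
  ]
}}

```text
t: 5.9
eef_pos: [0.5646, 0.1829, 0.0636]
tool_rot: [-0.0, 0.997, -0.075, 0.0]
contact_force: [-2.0, 0.0, 0.8]
gripper_width: 0.52
```

Emit:
{"api": "send_rows", "payload": {
  "commands": [
    {"translation":[0,0,0],"rot":[0,0,0],"grip":0.06},
    {"translation":[0,0,0],"rot":[0,0,0],"grip":0.07},
    {"translation":[0,0,0],"rot":[0,0,0],"grip":0.08},
    {"translation":[0,0,0],"rot":[0,0,0],"grip":0.08},
    {"translation":[0,0,-0.015],"rot":[0,0,0],"grip":0.08}
  ]
}}

```text
t: 6.32
eef_pos: [0.5626, 0.1821, 0.0761]
tool_rot: [0.001, 0.997, -0.075, -0.002]
contact_force: [-0.8, -0.6, -0.0]
gripper_width: 0.939
```

Emit:
{"api": "send_rows", "payload": {
  "commands": [
    {"translation":[0,0,-0.02],"rot":[0,0,0],"grip":0.08},
    {"translation":[0,0,-0.035],"rot":[0,0,0],"grip":0.08},
    {"translation":[0,0,-0.035],"rot":[0,0,0],"grip":0.08},
    {"translation":[0,0,-0.02],"rot":[0,0,0],"grip":0.08},
    {"translation":[0,0,0],"rot":[0,0,0],"grip":0.0854}
  ]
}}

```text
t: 6.73
eef_pos: [0.5673, 0.1838, 0.1937]
tool_rot: [-0.002, 0.997, -0.075, 0.004]
contact_force: [0.4, 0.6, 0.3]
gripper_width: 1.0
```

Run:
```python
from h import *
o=get_obs();print(o["t"],o["eef_pos"],o["contact_force"],o["tool_rot"])
for n in["wrist","side"]:
    c=cam(n);im=c["pixels"][:,:,::-1]
    cv2.imwrite(f"pics/g_{n}.png",im)
    W=pts(c);z=W[...,2];px=c["pixels"].astype(int)
    m=(z>0.072)&(z<0.1)&(px.min(-1)>120)&(np.abs(W[...,0]-.55)<.15)&(W[...,1]>-.1)&(W[...,1]<.35)
    k,l,s,ce=cv2.connectedComponentsWithStats(m.astype(np.uint8))
    for i in range(1,k):
        if s[i,4]<60: continue
        q=W[l==i]; print(n,s[i].tolist(),"med",np.median(q,0).round(4),"mid",((q.min(0)+q.max(0))/2).round(4))
```

```text
6.7333 [0.56726877 0.18383229 0.19368239] [0.44207738 0.62038147 0.27649599] [-0.00209229  0.99716043 -0.07516677  0.00408196]
wrist [288, 101, 57, 60, 2698] med [0.5731 0.2464 0.0868] mid [0.5728 0.2456 0.0867]
wrist [292, 181, 53, 53, 2193] med [0.5649 0.185  0.0869] mid [0.5647 0.1834 0.0832]
wrist [292, 245, 50, 49, 1864] med [0.5544 0.1281 0.0868] mid [0.554  0.1257 0.0821]
side [270, 110, 19, 13, 184] med [0.5723 0.2426 0.0857] mid [0.5733 0.2437 0.0859]
side [274, 128, 19, 14, 207] med [0.5645 0.1813 0.0858] mid [0.5648 0.1812 0.0841]
side [277, 146, 20, 15, 224] med [0.554  0.122  0.0859] mid [0.5544 0.123  0.0862]
side [234, 194, 22, 17, 290] med [0.4356 0.0255 0.0799] mid [0.4359 0.0264 0.0793]
```

View pics/g_wrist.png

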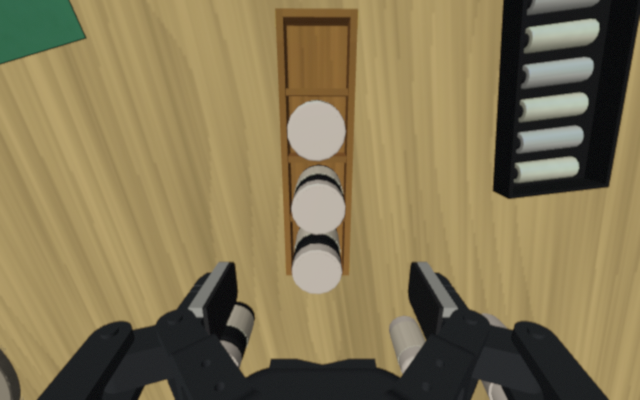

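View pics/g_side.png

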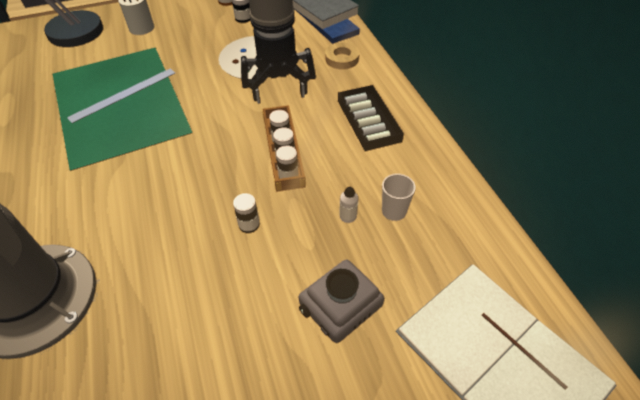

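Emit:
{"api": "send_rows", "payload": {
  "commands": [
    {"translation":[-0.014,0.024,0],"rot":[0,0,0],"grip":0.0854},
    {"translation":[-0.017,0.029,0],"rot":[0,0,0],"grip":0.0854},
    {"translation":[-0.017,0.029,0],"rot":[0,0,0],"grip":0.0854},
    {"translation":[-0.017,0.029,0],"rot":[0,0,0],"grip":0.0854},
    {"translation":[-0.017,0.029,0.005],"rot":[0,0,0],"grip":0.0854}
  ]
}}

```text
t: 7.25
eef_pos: [0.4606, 0.0554, 0.1823]
tool_rot: [0.0, 0.997, -0.075, -0.001]
contact_force: [-0.0, -1.1, -0.4]
gripper_width: 0.997
```

Emit:
{"api": "send_rows", "payload": {
  "commands": [
    {"translation":[-0.014,0.022,0.015],"rot":[0,0,0],"grip":0.0854},
    {"translation":[-0.007,0.012,0.005],"rot":[0,0,0],"grip":0.0854},
    {"translation":[0,0,0],"rot":[0,0,0],"grip":0.0854},
    {"translation":[0,0,0],"rot":[0,0,0],"grip":0.0854},
    {"translation":[0,0,0],"rot":[0,0,0],"grip":0.0854}
  ]
}}

```text
t: 7.67
eef_pos: [0.4377, 0.0273, 0.1634]
tool_rot: [-0.0, 0.997, -0.074, 0.0]
contact_force: [-0.2, -0.5, 0.3]
gripper_width: 0.998
```

Run:
```python
from h import *
o=get_obs();print(o["t"],o["eef_pos"],o["q"].round(3),o["tool_rot"])
for n in["wrist"]:
    c=cam(n)
    W=pts(c);z=W[...,2];px=c["pixels"].astype(int)
    m=(z>0.07)&(z<0.1)&(px.min(-1)>120)&(np.abs(W[...,0]-.45)<.1)&(W[...,1]>-.1)&(W[...,1]<.35)
    k,l,s,ce=cv2.connectedComponentsWithStats(m.astype(np.uint8))
    for i in range(1,k):
        if s[i,4]<60: continue
        q=W[l==i]; print(n,s[i].tolist(),"med",np.median(q,0).round(4),"mid",((q.min(0)+q.max(0))/2).round(4))
```

```text
7.6667 [0.43765762 0.0273272  0.16343252] [-0.216  0.204  0.013  2.183 -0.005  0.754 -0.349] [-3.10596251e-04  9.97229404e-01 -7.43859657e-02  3.83861370e-04]
wrist [451, 9, 32, 77, 1783] med [0.5428 0.1262 0.0868] mid [0.541  0.1253 0.0854]
wrist [289, 187, 59, 58, 2633] med [0.4355 0.03   0.0809] mid [0.4352 0.0285 0.0777]
```

Emit:
{"api": "send_rows", "payload": {
  "commands": [
    {"translation":[-0.002,0,0.028],"rot":[0,0,0],"grip":0.0854},
    {"translation":[0,0,0.028],"rot":[0,0,0],"grip":0.0854},
    {"translation":[0,0,0.028],"rot":[0,0,0],"grip":0.0854},
    {"translation":[0,0,0.022],"rot":[0,0,0],"grip":0.0854},
    {"translation":[0,0,0],"rot":[0,0,0],"grip":0.0854}
  ]
}}

```text
t: 8.13
eef_pos: [0.4332, 0.0274, 0.0542]
tool_rot: [0.0, 0.997, -0.074, -0.003]
contact_force: [-0.3, -0.0, -0.0]
gripper_width: 1.002
```

Emit:
{"api": "send_rows", "payload": {
  "commands": [
    {"translation":[0,0,0],"rot":[0,0,0],"grip":0.0854},
    {"translation":[0,0,0],"rot":[0,0,0],"grip":0.0854},
    {"translation":[0,0,0],"rot":[0,0,0],"grip":0.035},
    {"translation":[0,0,0],"rot":[0,0,0],"grip":0.035},
    {"translation":[0,0,0],"rot":[0,0,0],"grip":0.035}
  ]
}}

```text
t: 8.55
eef_pos: [0.4353, 0.0266, 0.0584]
tool_rot: [-0.0, 0.997, -0.075, 0.001]
contact_force: [0.4, -0.3, -0.1]
gripper_width: 0.604
```

Emit:
{"api": "send_rows", "payload": {
  "commands": [
    {"translation":[0,0,0],"rot":[0,0,0],"grip":0.035},
    {"translation":[0,0,0],"rot":[0,0,0],"grip":0.035},
    {"translation":[0,0,0],"rot":[0,0,0],"grip":0.035},
    {"translation":[0,0,0],"rot":[0,0,0],"grip":0.035},
    {"translation":[0,0,0],"rot":[0,0,0],"grip":0.035}
  ]
}}

```text
t: 8.97
eef_pos: [0.4351, 0.0266, 0.0585]
tool_rot: [-0.0, 0.997, -0.075, 0.001]
contact_force: [-2.7, -0.9, 10.6]
gripper_width: 0.519
```

Run:
```python
from h import *
o=get_obs();print(o["t"],o["eef_pos"],o["gripper_width"]*.0854,o["contact_force"],o["q"].round(3))
c=cam("wrist");cv2.imwrite("pics/h.png",c["pixels"][:,:,::-1])
```

```text
8.9667 [0.43511802 0.02658965 0.05845227] 0.04435793310671879 [-2.68736933 -0.88118382 10.63079553] [-0.21   0.399  0.007  2.258 -0.006  0.484 -0.349]
```

View pics/h.png

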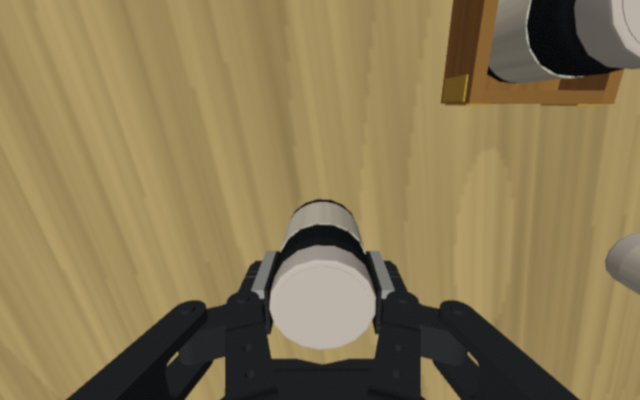

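Emit:
{"api": "send_rows", "payload": {
  "commands": [
    {"translation":[0,0,-0.015],"rot":[0,0,0],"grip":0.035},
    {"translation":[0,0,-0.025],"rot":[0,0,0],"grip":0.035},
    {"translation":[0,0,-0.03],"rot":[0,0,0],"grip":0.035},
    {"translation":[0,0,-0.035],"rot":[0,0,0],"grip":0.035},
    {"translation":[0,0,-0.03],"rot":[0,0,0],"grip":0.035}
  ]
}}

```text
t: 9.43
eef_pos: [0.4341, 0.0263, 0.1944]
tool_rot: [-0.0, 0.997, -0.075, 0.0]
contact_force: [0.9, -0.5, -1.1]
gripper_width: 0.517
```

Emit:
{"api": "send_rows", "payload": {
  "commands": [
    {"translation":[0.006,-0.017,0],"rot":[0,0,0],"grip":0.035},
    {"translation":[0.01,-0.028,0],"rot":[0,0,0],"grip":0.035},
    {"translation":[0.012,-0.034,0],"rot":[0,0,0],"grip":0.035},
    {"translation":[0.012,-0.034,0],"rot":[0,0,0],"grip":0.035},
    {"translation":[0.012,-0.034,0],"rot":[0,0,0],"grip":0.035}
  ]
}}

```text
t: 9.85
eef_pos: [0.5082, 0.1652, 0.1927]
tool_rot: [-0.0, 0.997, -0.075, 0.0]
contact_force: [-0.0, 0.8, -1.7]
gripper_width: 0.518
```

Emit:
{"api": "send_rows", "payload": {
  "commands": [
    {"translation":[0.012,-0.034,0],"rot":[0,0,0],"grip":0.035},
    {"translation":[0.012,-0.034,0],"rot":[0,0,0],"grip":0.035},
    {"translation":[0.012,-0.034,0],"rot":[0,0,0],"grip":0.035},
    {"translation":[0.011,-0.03,0],"rot":[0,0,0],"grip":0.035},
    {"translation":[0.006,-0.016,0],"rot":[0,0,0],"grip":0.035}
  ]
}}

```text
t: 10.27
eef_pos: [0.5828, 0.3069, 0.1923]
tool_rot: [-0.001, 0.997, -0.073, 0.0]
contact_force: [0.2, 0.3, -1.5]
gripper_width: 0.517
```

Emit:
{"api": "send_rows", "payload": {
  "commands": [
    {"translation":[0,0,0],"rot":[0,0,0],"grip":0.035},
    {"translation":[0,0,0],"rot":[0,0,0],"grip":0.035},
    {"translation":[0,0,0],"rot":[0,0,0],"grip":0.035},
    {"translation":[0,0,0],"rot":[0,0,0],"grip":0.035},
    {"translation":[0,0,0],"rot":[0,0,0],"grip":0.035}
  ]
}}

```text
t: 10.68
eef_pos: [0.5823, 0.3009, 0.1925]
tool_rot: [0.0, 0.997, -0.076, 0.0]
contact_force: [-0.0, 0.1, -1.0]
gripper_width: 0.515
```

Run:
```python
from h import *
o=get_obs();print(o["t"],o["eef_pos"],o["gripper_width"]*.0854,o["contact_force"],o["tool_rot"])
t=np.array([.5827,.3025])-o["eef_pos"][:2];print(t@[.9888,-.1496],t@[-.1496,-.9888])
for n in["wrist","scene"]:
    c=cam(n);cv2.imwrite(f"pics/i_{n}.png",c["pixels"][:,:,::-1])
    W=pts(c);x,y,z=W[...,0],W[...,1],W[...,2]
    hsv=cv2.cvtColor(c["pixels"],cv2.COLOR_RGB2HSV)
    m=(z>0.028)&(z<0.045)&(x>.45)&(x<.7)&(y>0.04)&(y<.4)&(hsv[...,1]>90)
    q=W[m]; r=cv2.minAreaRect((q[:,:2]*1000).astype(np.float32)); print(n,len(q),r,cv2.boxPoints(r).round(0).tolist())
```

```text
10.6833 [0.58233115 0.3009076  0.19251593] 0.04399905483064269 [-0.00098877  0.10525711 -0.95484925] [ 3.20691982e-04  9.97123647e-01 -7.57913501e-02  5.29127793e-06]
0.00012649318392264004 -0.0016297450591241513
wrist 1566 ((568.344970703125, 216.27813720703125), (250.8450469970703, 69.6383285522461), 81.22980499267578) [[515.0, 98.0], [584.0, 87.0], [622.0, 335.0], [553.0, 346.0]]
scene 381 ((569.8013305664062, 215.32395935058594), (256.30816650390625, 73.49635314941406), 81.28573608398438) [[514.0, 94.0], [587.0, 83.0], [626.0, 336.0], [553.0, 348.0]]
```

View pics/i_scene.png

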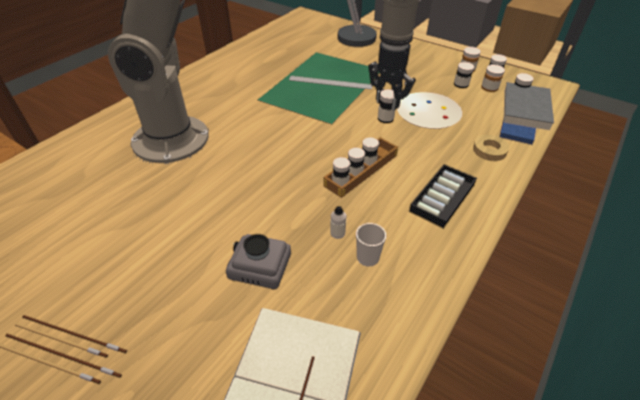

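Emit:
{"api": "send_rows", "payload": {
  "commands": [
    {"translation":[0,-0.002,0.02],"rot":[0,0,0],"grip":0.035},
    {"translation":[0,0,0.03],"rot":[0,0,0],"grip":0.035},
    {"translation":[0,0,0.025],"rot":[0,0,0],"grip":0.035},
    {"translation":[0,0,0.01],"rot":[0,0,0],"grip":0.035},
    {"translation":[0,0,0],"rot":[0,0,0],"grip":0.035}
  ]
}}

```text
t: 11.2
eef_pos: [0.581, 0.3031, 0.1046]
tool_rot: [0.002, 0.997, -0.075, -0.002]
contact_force: [0.1, -0.7, -1.2]
gripper_width: 0.513
```

Emit:
{"api": "send_rows", "payload": {
  "commands": [
    {"translation":[0,0,0.006],"rot":[0,0,0],"grip":0.035},
    {"translation":[0,0,0.005],"rot":[0,0,0],"grip":0.035},
    {"translation":[0,0,0.005],"rot":[0,0,0],"grip":0.035},
    {"translation":[0,0,0.003],"rot":[0,0,0],"grip":0.035},
    {"translation":[0,0,0],"rot":[0,0,0],"grip":0.035}
  ]
}}

```text
t: 11.62
eef_pos: [0.5826, 0.3043, 0.0882]
tool_rot: [0.0, 0.997, -0.075, -0.0]
contact_force: [-0.2, -0.3, -0.7]
gripper_width: 0.516
```

Run:
```python
from h import *
o=get_obs();print(o["t"],o["eef_pos"],o["gripper_width"]*.0854,o["contact_force"],o["tool_rot"])
t=np.array([.5827,.3025])-o["eef_pos"][:2];print(t@[.9888,-.1496],t@[-.1496,-.9888])
c=cam("wrist");cv2.imwrite(f"pics/j.png",c["pixels"][:,:,::-1])
```

```text
11.6167 [0.58264846 0.30433155 0.08815843] 0.044053979940593714 [-0.23567395 -0.27562784 -0.65261562] [ 6.13992849e-05  9.97183376e-01 -7.50020295e-02 -7.92836070e-05]
0.00032495805264010937 0.0018033252872500453
```

View pics/j.png

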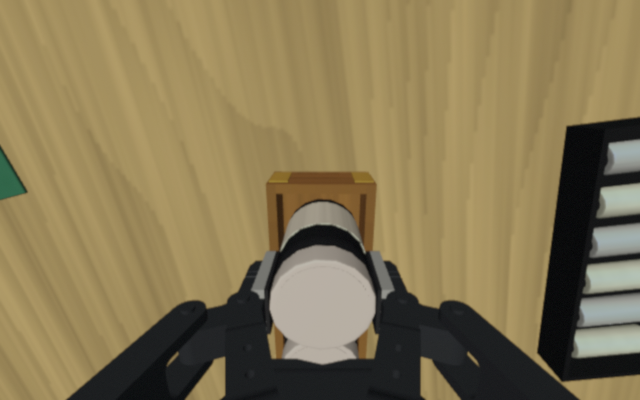

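Emit:
{"api": "send_rows", "payload": {
  "commands": [
    {"translation":[0,0.002,0.005],"rot":[0,0,0],"grip":0.035},
    {"translation":[0,0,0.006],"rot":[0,0,0],"grip":0.035},
    {"translation":[0,0,0.006],"rot":[0,0,0],"grip":0.035},
    {"translation":[0,0,0.004],"rot":[0,0,0],"grip":0.035},
    {"translation":[0,0,0],"rot":[0,0,0],"grip":0.035}
  ]
}}

```text
t: 12.08
eef_pos: [0.5817, 0.302, 0.0658]
tool_rot: [0.001, 0.997, -0.075, -0.001]
contact_force: [-1.0, 0.7, -1.9]
gripper_width: 0.515
```

Emit:
{"api": "send_rows", "payload": {
  "commands": [
    {"translation":[0,0,0],"rot":[0,0,0],"grip":0.035},
    {"translation":[0,0,0.001],"rot":[0,0,0],"grip":0.035},
    {"translation":[0,0,0.001],"rot":[0,0,0],"grip":0.035},
    {"translation":[0,0,0.001],"rot":[0,0,0],"grip":0.035},
    {"translation":[0,0,0],"rot":[0,0,0],"grip":0.035}
  ]
}}

```text
t: 12.5
eef_pos: [0.5827, 0.3026, 0.0647]
tool_rot: [-0.0, 0.997, -0.075, 0.0]
contact_force: [-0.0, -0.0, 0.7]
gripper_width: 0.518
```

Emit:
{"api": "send_rows", "payload": {
  "commands": [
    {"translation":[0,0,0],"rot":[0,0,0],"grip":0.06},
    {"translation":[0,0,0],"rot":[0,0,0],"grip":0.07},
    {"translation":[0,0,0],"rot":[0,0,0],"grip":0.08},
    {"translation":[0,0,0],"rot":[0,0,0],"grip":0.08},
    {"translation":[0,0,-0.015],"rot":[0,0,0],"grip":0.08}
  ]
}}

```text
t: 12.92
eef_pos: [0.5807, 0.3014, 0.0768]
tool_rot: [0.001, 0.997, -0.075, -0.002]
contact_force: [-0.4, -0.8, 0.3]
gripper_width: 0.937
```

Emit:
{"api": "send_rows", "payload": {
  "commands": [
    {"translation":[0,0,-0.02],"rot":[0,0,0],"grip":0.08},
    {"translation":[0,0,-0.035],"rot":[0,0,0],"grip":0.08},
    {"translation":[0,0,-0.035],"rot":[0,0,0],"grip":0.08},
    {"translation":[0,0,-0.02],"rot":[0,0,0],"grip":0.08},
    {"translation":[0,0,0],"rot":[0,0,0],"grip":0.08}
  ]
}}

```text
t: 13.33
eef_pos: [0.5852, 0.304, 0.1953]
tool_rot: [-0.003, 0.997, -0.075, 0.004]
contact_force: [-0.0, 1.0, -1.1]
gripper_width: 0.941
```

Run:
```python
from h import *
o=get_obs();print(o["t"],o["eef_pos"],o["contact_force"],o["tool_rot"])
for n in["wrist","side"]:
    c=cam(n);im=c["pixels"][:,:,::-1]
    cv2.imwrite(f"pics/k_{n}.png",im)
    W=pts(c);z=W[...,2];px=c["pixels"].astype(int)
    m=(z>0.072)&(z<0.1)&(px.min(-1)>120)&(np.abs(W[...,0]-.55)<.15)&(W[...,1]>-.1)&(W[...,1]<.35)
    k,l,s,ce=cv2.connectedComponentsWithStats(m.astype(np.uint8))
    for i in range(1,k):
        if s[i,4]<60: continue
        q=W[l==i]; print(n,s[i].tolist(),"med",np.median(q,0).round(4),"mid",((q.min(0)+q.max(0))/2).round(4))
```

```text
13.3333 [0.5851936  0.30400001 0.19525711] [-0.04289425  1.01975677 -1.09357669] [-0.00279733  0.99716335 -0.07511595  0.00387587]
wrist [292, 180, 53, 53, 2168] med [0.5831 0.3059 0.0869] mid [0.583  0.3045 0.0831]
wrist [293, 243, 49, 49, 1848] med [0.5731 0.2486 0.0868] mid [0.5728 0.2464 0.0816]
wrist [296, 302, 46, 45, 1580] med [0.5648 0.1876 0.0868] mid [0.5646 0.184  0.0815]
wrist [302, 350, 28, 14, 268] med [0.5571 0.1459 0.0821] mid [0.5546 0.1448 0.0807]
side [267, 95, 19, 12, 166] med [0.5831 0.3015 0.0858] mid [0.583  0.3016 0.0855]
side [270, 110, 19, 13, 188] med [0.5729 0.2435 0.0857] mid [0.573  0.2522 0.0808]
side [274, 128, 19, 14, 204] med [0.5647 0.1806 0.0857] mid [0.5646 0.1813 0.0852]
side [277, 146, 20, 15, 226] med [0.5541 0.1221 0.0859] mid [0.5545 0.124  0.0859]
```

View pics/k_side.png

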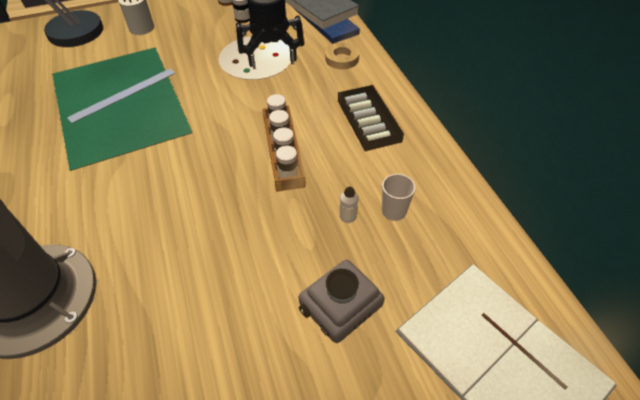

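Emit:
{"api": "send_rows", "payload": {
  "commands": [
    {"translation":[0.008,0.023,0],"rot":[0,0,0],"grip":0.065},
    {"translation":[0.012,0.034,0],"rot":[0,0,0],"grip":0.065},
    {"translation":[0.012,0.034,0],"rot":[0,0,0],"grip":0.065},
    {"translation":[0.012,0.034,0],"rot":[0,0,0],"grip":0.065},
    {"translation":[0.012,0.034,0],"rot":[0,0,0],"grip":0.065}
  ]
}}

```text
t: 13.85
eef_pos: [0.613, 0.135, 0.1874]
tool_rot: [0.001, 0.997, -0.075, -0.001]
contact_force: [-0.4, 0.0, -0.0]
gripper_width: 0.763
```

Emit:
{"api": "send_rows", "payload": {
  "commands": [
    {"translation":[0.012,0.034,0],"rot":[0,0,0],"grip":0.065},
    {"translation":[0.012,0.034,0],"rot":[0,0,0],"grip":0.065},
    {"translation":[0.012,0.034,0],"rot":[0,0,0],"grip":0.065},
    {"translation":[0.011,0.032,0],"rot":[0,0,0],"grip":0.065},
    {"translation":[0.006,0.02,0],"rot":[0,0,0],"grip":0.065}
  ]
}}

```text
t: 14.27
eef_pos: [0.6426, -0.0286, 0.1874]
tool_rot: [0.001, 0.997, -0.077, -0.001]
contact_force: [0.3, -0.9, 0.5]
gripper_width: 0.764
```

Emit:
{"api": "send_rows", "payload": {
  "commands": [
    {"translation":[0,0,0.01],"rot":[0,0,0],"grip":0.065},
    {"translation":[0,0,0],"rot":[0,0,0],"grip":0.065},
    {"translation":[0,0,0],"rot":[0,0,0],"grip":0.065},
    {"translation":[0,0,0],"rot":[0,0,0],"grip":0.065},
    {"translation":[0,0,0],"rot":[0,0,0],"grip":0.065}
  ]
}}

```text
t: 14.68
eef_pos: [0.6433, -0.0215, 0.1791]
tool_rot: [-0.0, 0.997, -0.074, -0.0]
contact_force: [-0.7, 0.1, -1.2]
gripper_width: 0.759
```

Run:
```python
from h import *
o=get_obs();print(o["t"],o["eef_pos"],o["contact_force"],o["tool_rot"])
for n in["wrist","side"]:
    c=cam(n);im=c["pixels"][:,:,::-1]
    cv2.imwrite(f"pics/l_{n}.png",im)
    W=pts(c);x,y,z=W[...,0],W[...,1],W[...,2]
    m=(z>0.008)&(z<.11)&(np.hypot(x-.645,y+.025)<.035)
    q=W[m];print(n,"bottle",len(q),q.min(0),q.max(0)); t=q[q[:,2]>.09]; print("cap tip",len(t),np.median(t,0) if len(t) else 0)
    for a,b in[(.01,.03),(.03,.06)]:
        s=q[(q[:,2]>a)&(q[:,2]<b)]
        if len(s)>10:
            A=np.c_[2*s[:,:2],np.ones(len(s))];r=np.linalg.lstsq(A,(s[:,:2]**2).sum(1),rcond=None)[0];print("circ",r[:2],np.sqrt(r[2]+r[0]**2+r[1]**2))
    for p in([.644,-.025,.094],[.644,-.025,0]): print(proj(c,p))
```

```text
14.6833 [ 0.64327661 -0.02148329  0.17912397] [-0.65374522  0.13977713 -1.17673182] [-3.45937525e-04  9.97277224e-01 -7.37425202e-02 -2.45599851e-04]
wrist bottle 1986 [ 0.62495653 -0.04074266  0.0080131 ] [ 0.66232648 -0.00338632  0.096226  ]
cap tip 328 [ 0.64348165 -0.02131529  0.09394269]
circ [ 0.64322166 -0.02295258] 0.019278165793485718
circ [ 0.6432913  -0.02277111] 0.01898545639271674
(np.float64(323.52386836122247), np.float64(221.52777920130865))
(np.float64(323.2718875557279), np.float64(188.22939731612718))
side bottle 523 [ 0.62365072 -0.04582885  0.00804672] [ 0.66186072 -0.01304775  0.09647403]
cap tip 32 [ 0.64211536 -0.0267749   0.09324865]
circ [ 0.64354596 -0.02516348] 0.018574054752925978
circ [ 0.64327109 -0.02539819] 0.01835912732400684
(np.float64(349.95460350013207), np.float64(188.54765078045105))
(np.float64(348.12183251535265), np.float64(216.3919192387697))
```

View pics/l_wrist.png

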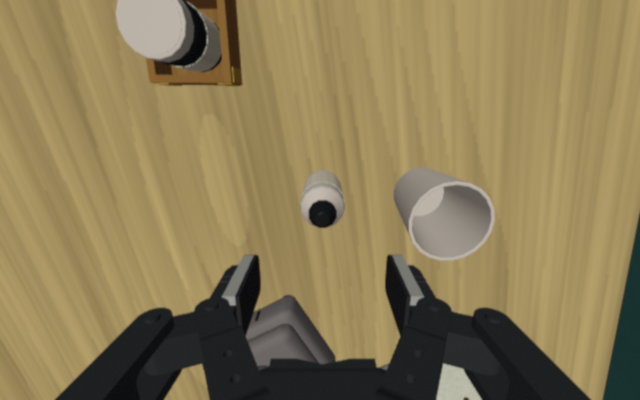

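Emit:
{"api": "send_rows", "payload": {
  "commands": [
    {"translation":[0,0.0025,0.025],"rot":[0,0,0],"grip":0.065},
    {"translation":[0,0,0.03],"rot":[0,0,0],"grip":0.065},
    {"translation":[0,0,0.035],"rot":[0,0,0],"grip":0.065},
    {"translation":[0,0,0.03],"rot":[0,0,0],"grip":0.065},
    {"translation":[0,0,0.012],"rot":[0,0,0],"grip":0.065}
  ],
  "force": 80
}}

```text
t: 15.2
eef_pos: [0.6404, -0.0251, 0.0434]
tool_rot: [0.0, 0.997, -0.074, -0.003]
contact_force: [-1.2, -1.1, 0.4]
gripper_width: 0.759
```

Emit:
{"api": "send_rows", "payload": {
  "commands": [
    {"translation":[0,0,0.003],"rot":[0,0,0],"grip":0.065},
    {"translation":[0,0,0],"rot":[0,0,0],"grip":0.065},
    {"translation":[0,0,0],"rot":[0,0,0],"grip":0.065},
    {"translation":[0,0,0],"rot":[0,0,0],"grip":0.065},
    {"translation":[0,0,0],"rot":[0,0,0],"grip":0.065}
  ]
}}

```text
t: 15.62
eef_pos: [0.6444, -0.0258, 0.0463]
tool_rot: [-0.0, 0.997, -0.075, 0.002]
contact_force: [0.3, 0.4, -0.1]
gripper_width: 0.758
```

Run:
```python
from h import *
o=get_obs();print(o["t"],o["eef_pos"],o["contact_force"],o["tool_rot"])
c=cam("wrist");cv2.imwrite("pics/m.png",c["pixels"][:,:,::-1])
```

```text
15.6167 [ 0.64438083 -0.02579523  0.04626862] [ 0.34063589  0.40300893 -0.0586617 ] [-1.92214792e-04  9.97180536e-01 -7.50218573e-02  1.63160748e-03]
```

View pics/m.png

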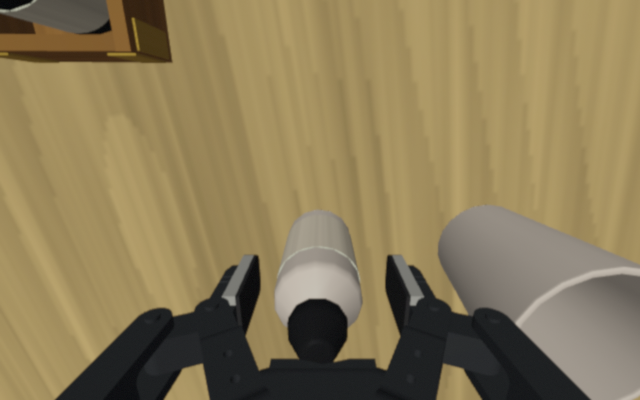

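Emit:
{"api": "send_rows", "payload": {
  "commands": [
    {"translation":[-0.001,-0.0015,0.003],"rot":[0,0,0],"grip":0.065},
    {"translation":[0,0,0],"rot":[0,0,0],"grip":0.055},
    {"translation":[0,0,0],"rot":[0,0,0],"grip":0.045},
    {"translation":[0,0,0],"rot":[0,0,0],"grip":0.025},
    {"translation":[0,0,0],"rot":[0,0,0],"grip":0.025}
  ]
}}

```text
t: 16.08
eef_pos: [0.6425, -0.0241, 0.0416]
tool_rot: [-0.0, 0.997, -0.075, 0.0]
contact_force: [0.5, -0.3, 2.2]
gripper_width: 0.426
```

Emit:
{"api": "send_rows", "payload": {
  "commands": [
    {"translation":[0,0,0],"rot":[0,0,0],"grip":0.025},
    {"translation":[0,0,0],"rot":[0,0,0],"grip":0.025},
    {"translation":[0,0,0],"rot":[0,0,0],"grip":0.025},
    {"translation":[0,0,0],"rot":[0,0,0],"grip":0.025},
    {"translation":[0,0,0],"rot":[0,0,0],"grip":0.025}
  ]
}}

```text
t: 16.5
eef_pos: [0.6425, -0.0242, 0.0416]
tool_rot: [-0.0, 0.997, -0.075, 0.0]
contact_force: [-0.7, 1.0, 5.6]
gripper_width: 0.423
```

Run:
```python
from h import *
o=get_obs();print(o["t"],o["eef_pos"],o["gripper_width"]*.0854,o["contact_force"],o["tool_rot"])
c=cam("wrist");cv2.imwrite("pics/n.png",c["pixels"][:,:,::-1])
```

```text
16.5 [ 0.64251215 -0.02418379  0.04159989] 0.03613611220613217 [-0.6754257   0.98534896  5.55978418] [-6.04766814e-05  9.97183240e-01 -7.50034201e-02  2.63830099e-04]
```

View pics/n.png

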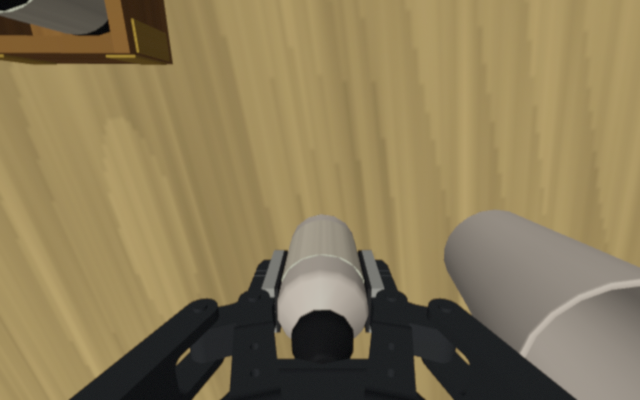

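Emit:
{"api": "send_rows", "payload": {
  "commands": [
    {"translation":[0,0,-0.015],"rot":[0,0,0],"grip":0.025},
    {"translation":[0,0,-0.025],"rot":[0,0,0],"grip":0.025},
    {"translation":[0,0,-0.035],"rot":[0,0,0],"grip":0.025},
    {"translation":[0,0,-0.035],"rot":[0,0,0],"grip":0.025},
    {"translation":[0,0,-0.025],"rot":[0,0,0],"grip":0.025}
  ]
}}

```text
t: 16.97
eef_pos: [0.6426, -0.0244, 0.1786]
tool_rot: [-0.0, 0.997, -0.075, 0.001]
contact_force: [1.4, 0.5, -0.6]
gripper_width: 0.424
```

Run:
```python
from h import *
for n in["scene","side"]:
    c=cam(n);W=pts(c);x,y,z=W[...,0],W[...,1],W[...,2]
    im=c["pixels"]
    u,v=proj(c,[.555,-.214,.085]);u,v=int(u),int(v)
    cr=im[v-40:v+50,u-50:u+50,::-1];cv2.imwrite(f"pics/o_{n}.png",cv2.resize(cr,None,fx=6,fy=6,interpolation=cv2.INTER_CUBIC))
    near=np.hypot(x-.555,y+.214)<.045
    m=near&(z>.0835)&(z<.095);q=W[m]
    print(n,"rim",len(q),cv2.minEnclosingCircle((q[:,:2]*1000).astype(np.float32)),np.percentile(q[:,2],[5,50,95]))
    m=near&(z>.07);q=W[m];print("z hist",np.histogram(q[:,2],bins=np.arange(.07,.1,.003)))
    m=np.uint8(near&(z>.0735)&(z<.095))
    cn=max(cv2.findContours(m,cv2.RETR_EXTERNAL,cv2.CHAIN_APPROX_NONE)[0],key=len);print(cv2.fitEllipse(cn))
    fl=W[near&(z>.077)&(z<.083)];print("floor",len(fl),fl.mean(0),cv2.minEnclosingCircle((fl[:,:2]*1000).astype(np.float32)))
```

```text
scene rim 145 ((554.9606323242188, -214.3350372314453), 29.493471145629883) [0.08395897 0.08557602 0.08786577]
z hist (array([  0,  20, 185,  84,  81,  91,   6,   0,   0]), array([0.07 , 0.073, 0.076, 0.079, 0.082, 0.085, 0.088, 0.091, 0.094,
       0.097]))
((255.9600830078125, 244.39901733398438), (21.411649703979492, 25.979074478149414), 81.07147216796875)
floor 239 [ 0.55428153 -0.21331747  0.07916614] ((554.8737182617188, -214.89585876464844), 27.98908805847168)
side rim 310 ((552.8681640625, -214.08726501464844), 29.628835678100586) [0.0842546  0.08746663 0.08972097]
z hist (array([  0,   2,  97, 333,  84, 180, 101,   0,   0]), array([0.07 , 0.073, 0.076, 0.079, 0.082, 0.085, 0.088, 0.091, 0.094,
       0.097]))
((342.12261962890625, 283.6336975097656), (29.732810974121094, 32.349342346191406), 98.25550079345703)
floor 469 [ 0.55368476 -0.21344696  0.08018662] ((552.6631469726562, -216.2286376953125), 26.521766662597656)
```

View pics/o_side.png

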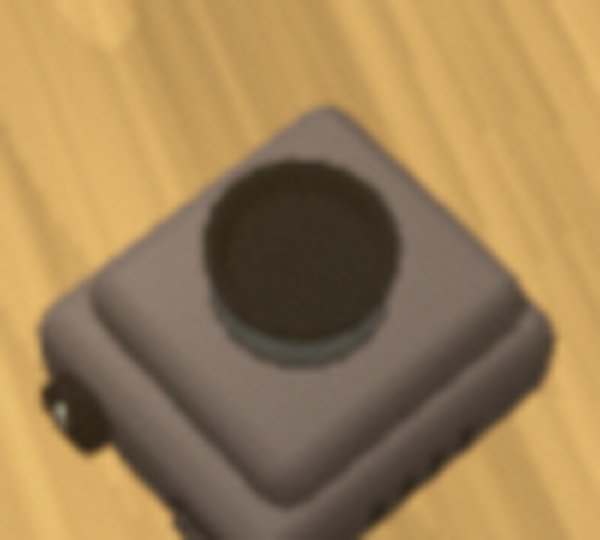

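View pics/o_scene.png

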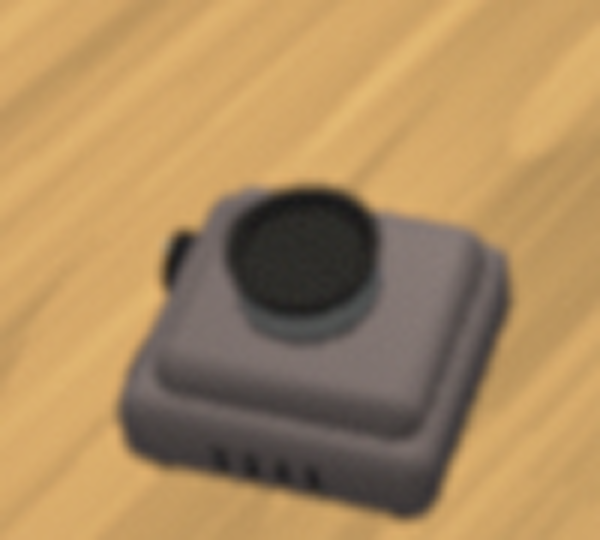

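Emit:
{"api": "send_rows", "payload": {
  "commands": [
    {"translation":[-0.005,0.018,0],"rot":[0,0,0],"grip":0.025},
    {"translation":[-0.009,0.03,0],"rot":[0,0,0],"grip":0.025},
    {"translation":[-0.01,0.034,0],"rot":[0,0,0],"grip":0.025},
    {"translation":[-0.01,0.034,0],"rot":[0,0,0],"grip":0.025},
    {"translation":[-0.01,0.034,0],"rot":[0,0,0],"grip":0.025}
  ]
}}

```text
t: 17.48
eef_pos: [0.5745, -0.167, 0.1746]
tool_rot: [-0.0, 0.997, -0.075, -0.001]
contact_force: [-0.4, 0.5, -1.1]
gripper_width: 0.426
```

Emit:
{"api": "send_rows", "payload": {
  "commands": [
    {"translation":[-0.009,0.03,0],"rot":[0,0,0],"grip":0.025},
    {"translation":[-0.006,0.02,0],"rot":[0,0,0],"grip":0.025},
    {"translation":[0,0,0],"rot":[0,0,0],"grip":0.025},
    {"translation":[0,0,0],"rot":[0,0,0],"grip":0.025},
    {"translation":[0,0,0],"rot":[0,0,0],"grip":0.025}
  ]
}}

```text
t: 17.9
eef_pos: [0.5538, -0.2121, 0.1752]
tool_rot: [-0.0, 0.997, -0.075, -0.001]
contact_force: [0.7, 0.1, -0.6]
gripper_width: 0.428
```

Emit:
{"api": "send_rows", "payload": {
  "commands": [
    {"translation":[0,0,0],"rot":[0,0,0],"grip":0.025},
    {"translation":[0,0,0],"rot":[0,0,0],"grip":0.025},
    {"translation":[0,0,0],"rot":[0,0,0],"grip":0.025},
    {"translation":[0,0,0],"rot":[0,0,0],"grip":0.025},
    {"translation":[0,0,0],"rot":[0,0,0],"grip":0.025}
  ]
}}

```text
t: 18.32
eef_pos: [0.5542, -0.2127, 0.1763]
tool_rot: [-0.0, 0.997, -0.075, 0.0]
contact_force: [0.3, -0.5, -1.0]
gripper_width: 0.427
```

Run:
```python
from h import *
o=get_obs();e=o["eef_pos"];print(o["t"],e,o["gripper_width"]*.0854,o["contact_force"],o["tool_rot"])
for n in["wrist","scene","side"]:
    c=cam(n);im=c["pixels"][:,:,::-1]
    if n=="wrist": cv2.imwrite("pics/p_wrist.png",im)
    else:
        u,v=map(int,proj(c,[.555,-.214,.11]));cv2.imwrite(f"pics/p_{n}.png",cv2.resize(im[v-50:v+50,u-60:u+60],None,fx=5,fy=5,interpolation=cv2.INTER_CUBIC))
    W=pts(c);x,y,z=W[...,0],W[...,1],W[...,2]
    q=W[(z>e[2]-.035)&(z<e[2]-.022)&(np.hypot(x-e[0],y-e[1])<.03)]
    if len(q)>15:
        s=q;A=np.c_[2*s[:,:2],np.ones(len(s))];r=np.linalg.lstsq(A,(s[:,:2]**2).sum(1),rcond=None)[0];print(n,len(s),"bottle circ",r[:2],np.sqrt(r[2]+r[0]**2+r[1]**2),s[:,:2].min(0),s[:,:2].max(0))
    q=W[(z>.0835)&(z<.095)&(np.hypot(x-.555,y+.214)<.045)]
    if len(q)>15:print(n,"rim",cv2.minEnclosingCircle((q[:,:2]*1000).astype(np.float32)))
    q=W[(z>.10)&(z<.3)&(np.hypot(x-e[0],y-e[1])<.03)];print("minz",np.percentile(q[:,2],[1]) if len(q) else 0)
```

```text
18.3167 [ 0.55422568 -0.21266964  0.17627672] 0.036458050688188005 [ 0.27077514 -0.50287167 -0.99819214] [-2.82277761e-05  9.97215261e-01 -7.45769529e-02  2.11256472e-05]
wrist 442 bottle circ [ 0.55490644 -0.21143468] 0.01902818757387559 [ 0.53772895 -0.20736942] [ 0.57376096 -0.19173881]
wrist rim ((553.036865234375, -212.74502563476562), 28.867610931396484)
minz [0.14508085]
scene 62 bottle circ [ 0.55674535 -0.21318879] 0.01838548277215578 [ 0.54794427 -0.23255693] [ 0.57655019 -0.20359381]
scene rim ((554.1861572265625, -214.1101837158203), 29.536056518554688)
minz [0.13567674]
side 83 bottle circ [ 0.55499148 -0.21344698] 0.018620677606226575 [ 0.53607693 -0.23292531] [ 0.57079193 -0.21266185]
side rim ((553.5482177734375, -214.92428588867188), 29.41117286682129)
minz [0.13876913]
```

View pics/p_wrist.png

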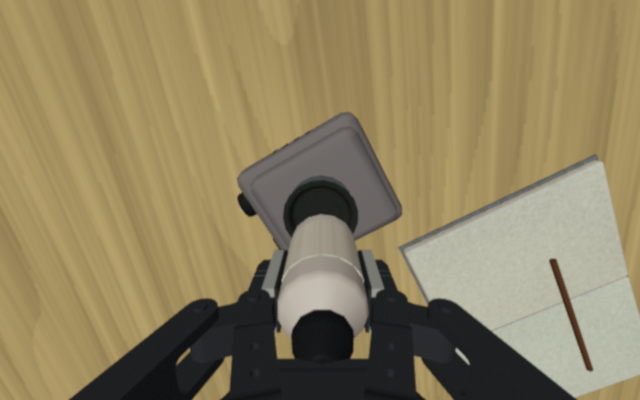

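View pics/p_side.png

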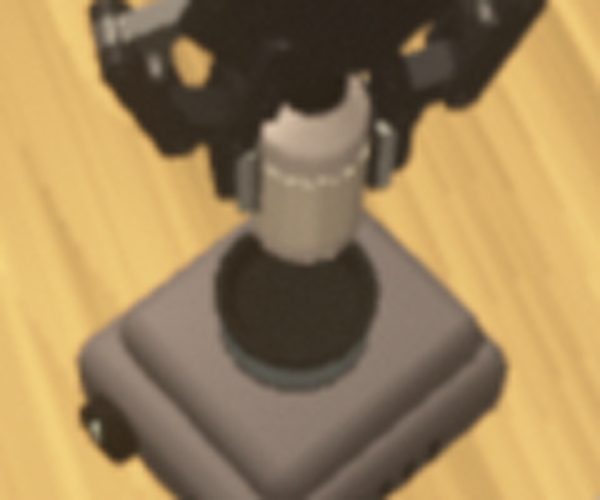

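View pics/p_scene.png

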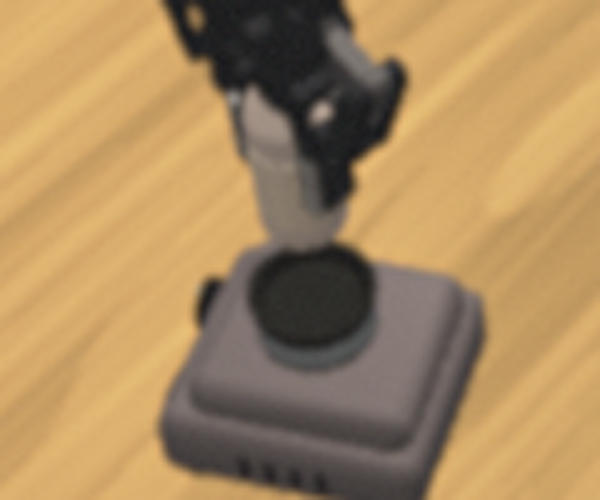

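Emit:
{"api": "send_rows", "payload": {
  "commands": [
    {"translation":[-0.0015,0.0015,0.01],"rot":[0,0,0],"grip":0.025},
    {"translation":[0,0,0.012],"rot":[0,0,0],"grip":0.025},
    {"translation":[0,0,0.01],"rot":[0,0,0],"grip":0.025},
    {"translation":[0,0,0.005],"rot":[0,0,0],"grip":0.025},
    {"translation":[0,0,0],"rot":[0,0,0],"grip":0.025}
  ]
}}

```text
t: 18.88
eef_pos: [0.551, -0.2139, 0.137]
tool_rot: [-0.0, 0.997, -0.075, -0.002]
contact_force: [-0.8, 0.3, -0.9]
gripper_width: 0.426
```

Emit:
{"api": "send_rows", "payload": {
  "commands": [
    {"translation":[0,0,0],"rot":[0,0,0],"grip":0.025},
    {"translation":[0,0,0],"rot":[0,0,0],"grip":0.025},
    {"translation":[0,0,0],"rot":[0,0,0],"grip":0.025},
    {"translation":[0,0,0],"rot":[0,0,0],"grip":0.025},
    {"translation":[0,0,0],"rot":[0,0,0],"grip":0.025}
  ]
}}

```text
t: 19.3
eef_pos: [0.5526, -0.2144, 0.1397]
tool_rot: [0.0, 0.997, -0.075, 0.0]
contact_force: [-0.8, 0.6, -0.4]
gripper_width: 0.429
```

Run:
```python
from h import *
o=get_obs();e=o["eef_pos"];print(o["t"],e,o["gripper_width"]*.0854,o["contact_force"],o["tool_rot"])
for n in["scene","side"]:
    c=cam(n);im=c["pixels"][:,:,::-1]
    u,v=map(int,proj(c,[.555,-.214,.11]));cv2.imwrite(f"pics/q_{n}.png",cv2.resize(im[v-50:v+50,u-60:u+60],None,fx=5,fy=5,interpolation=cv2.INTER_CUBIC))
    W=pts(c);x,y,z=W[...,0],W[...,1],W[...,2]
    q=W[(z>e[2]-.035)&(z<e[2]-.022)&(np.hypot(x-e[0],y-e[1])<.03)]
    if len(q)>15:
        s=q;A=np.c_[2*s[:,:2],np.ones(len(s))];r=np.linalg.lstsq(A,(s[:,:2]**2).sum(1),rcond=None)[0];print(n,len(s),"bottle circ",r[:2],np.sqrt(r[2]+r[0]**2+r[1]**2))
```

```text
19.3 [ 0.55258448 -0.21442011  0.1397317 ] 0.03660120913412867 [-0.83069648  0.56039278 -0.43623523] [ 5.38015875e-05  9.97186660e-01 -7.49573488e-02  3.96716379e-04]
scene 53 bottle circ [ 0.5546461  -0.21417535] 0.018871994530367288
side 71 bottle circ [ 0.55359086 -0.21458532] 0.019010304187410988
```

View pics/q_side.png

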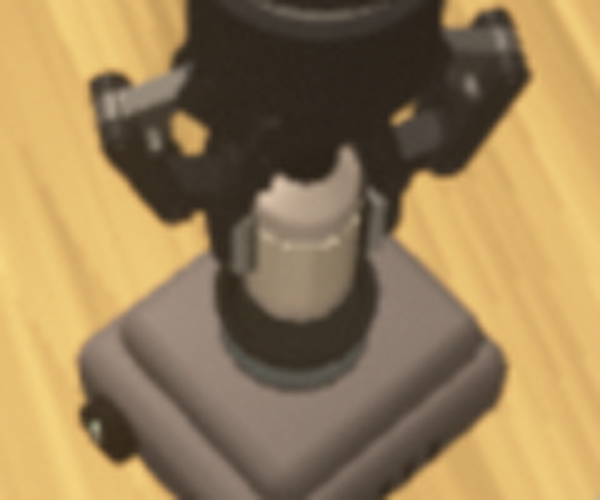

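View pics/q_scene.png

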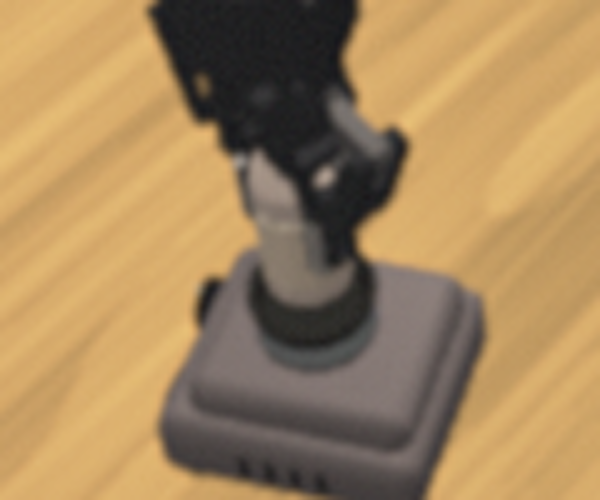

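Emit:
{"api": "send_rows", "payload": {
  "commands": [
    {"translation":[0,0,0.003],"rot":[0,0,0],"grip":0.025},
    {"translation":[0,0,0.004],"rot":[0,0,0],"grip":0.025},
    {"translation":[0,0,0.004],"rot":[0,0,0],"grip":0.025},
    {"translation":[0,0,0.003],"rot":[0,0,0],"grip":0.025},
    {"translation":[0,0,0.001],"rot":[0,0,0],"grip":0.025}
  ]
}}

```text
t: 19.82
eef_pos: [0.5518, -0.2142, 0.1234]
tool_rot: [-0.0, 0.997, -0.075, -0.001]
contact_force: [-0.3, -0.2, -1.6]
gripper_width: 0.429
```

Emit:
{"api": "send_rows", "payload": {
  "commands": [
    {"translation":[0,0,0],"rot":[0,0,0],"grip":0.025},
    {"translation":[0,0,0.001],"rot":[0,0,0],"grip":0.025},
    {"translation":[0,0,0.001],"rot":[0,0,0],"grip":0.025},
    {"translation":[0,0,0.001],"rot":[0,0,0],"grip":0.025},
    {"translation":[0,0,0],"rot":[0,0,0],"grip":0.025}
  ]
}}

```text
t: 20.23
eef_pos: [0.5525, -0.2144, 0.1216]
tool_rot: [0.0, 0.997, -0.075, 0.0]
contact_force: [-0.9, 1.4, 2.7]
gripper_width: 0.427
```

Emit:
{"api": "send_rows", "payload": {
  "commands": [
    {"translation":[0,0,0.001],"rot":[0,0,0],"grip":0.025},
    {"translation":[0,0,0.001],"rot":[0,0,0],"grip":0.025},
    {"translation":[0,0,0.001],"rot":[0,0,0],"grip":0.025},
    {"translation":[0,0,0.001],"rot":[0,0,0],"grip":0.025},
    {"translation":[0,0,0],"rot":[0,0,0],"grip":0.025}
  ]
}}

```text
t: 20.65
eef_pos: [0.5525, -0.2145, 0.1177]
tool_rot: [0.0, 0.997, -0.075, 0.0]
contact_force: [-2.1, 1.1, 6.8]
gripper_width: 0.428
```

Emit:
{"api": "send_rows", "payload": {
  "commands": [
    {"translation":[0,0,0.001],"rot":[0,0,0],"grip":0.025},
    {"translation":[0,0,0.001],"rot":[0,0,0],"grip":0.025},
    {"translation":[0,0,0],"rot":[0,0,0],"grip":0.025},
    {"translation":[0,0,0],"rot":[0,0,0],"grip":0.025},
    {"translation":[0,0,0],"rot":[0,0,0],"grip":0.025}
  ]
}}

```text
t: 21.07
eef_pos: [0.5525, -0.2145, 0.116]
tool_rot: [0.0, 0.997, -0.075, 0.0]
contact_force: [-2.6, 0.0, 8.1]
gripper_width: 0.427
```

Emit:
{"api": "send_rows", "payload": {
  "commands": [
    {"translation":[0,0,0.001],"rot":[0,0,0],"grip":0.025},
    {"translation":[0,0,0.001],"rot":[0,0,0],"grip":0.025},
    {"translation":[0,0,0],"rot":[0,0,0],"grip":0.025},
    {"translation":[0,0,0],"rot":[0,0,0],"grip":0.025},
    {"translation":[0,0,0],"rot":[0,0,0],"grip":0.025}
  ]
}}

```text
t: 21.48
eef_pos: [0.5525, -0.2145, 0.1142]
tool_rot: [0.0, 0.997, -0.075, 0.0]
contact_force: [-2.3, 0.8, 10.1]
gripper_width: 0.424
```

Emit:
{"api": "send_rows", "payload": {
  "commands": [
    {"translation":[0,0,0.0005],"rot":[0,0,0],"grip":0.025},
    {"translation":[0,0,0.0005],"rot":[0,0,0],"grip":0.025},
    {"translation":[0,0,0],"rot":[0,0,0],"grip":0.025},
    {"translation":[0,0,0],"rot":[0,0,0],"grip":0.025},
    {"translation":[0,0,0],"rot":[0,0,0],"grip":0.025}
  ]
}}

```text
t: 21.9
eef_pos: [0.5525, -0.2145, 0.1135]
tool_rot: [0.0, 0.997, -0.075, 0.0]
contact_force: [-3.9, 1.9, 12.1]
gripper_width: 0.427
```

Near the stop: the force is 12 N. A bit more travel will confirm it has bottomed out.

Emit:
{"api": "send_rows", "payload": {
  "commands": [
    {"translation":[0,0,0.0005],"rot":[0,0,0],"grip":0.025},
    {"translation":[0,0,0.0005],"rot":[0,0,0],"grip":0.025},
    {"translation":[0,0,0],"rot":[0,0,0],"grip":0.025},
    {"translation":[0,0,0],"rot":[0,0,0],"grip":0.025},
    {"translation":[0,0,0],"rot":[0,0,0],"grip":0.025}
  ]
}}

```text
t: 22.32
eef_pos: [0.5526, -0.2145, 0.1135]
tool_rot: [-0.0, 0.997, -0.075, 0.0]
contact_force: [-7.0, 2.2, 20.2]
gripper_width: 0.433
```

Emit:
{"api": "send_rows", "payload": {
  "commands": [
    {"translation":[0,0,0],"rot":[0,0,0],"grip":0.025},
    {"translation":[0,0,0],"rot":[0,0,0],"grip":0.025},
    {"translation":[0,0,0],"rot":[0,0,0],"grip":0.025},
    {"translation":[0,0,0],"rot":[0,0,0],"grip":0.025},
    {"translation":[0,0,0],"rot":[0,0,0],"grip":0.025}
  ]
}}

```text
t: 22.73
eef_pos: [0.5525, -0.2145, 0.1134]
tool_rot: [-0.0, 0.997, -0.075, 0.0]
contact_force: [-7.0, 2.4, 20.5]
gripper_width: 0.427
```

Run:
```python
from h import *
for n in["scene","side","wrist"]:
    c=cam(n);im=c["pixels"][:,:,::-1]
    W=pts(c);x,y,z=W[...,0],W[...,1],W[...,2];px=c["pixels"].astype(int)
    if n=="wrist": cv2.imwrite("pics/r_wrist.png",im)
    else:
        u,v=map(int,proj(c,[.555,-.214,.11]));a=cv2.resize(im[v-50:v+50,u-60:u+60],(390,325),interpolation=cv2.INTER_CUBIC);cv2.imwrite(f"pics/r_{n}.png",np.hstack([a,cv2.resize(im,(400,325))]))
        q=W[(z>.0735)&(z<.095)&(np.hypot(x-.554,y+.214)<.031)&(px.max(-1)<90)];print(n,"rim z",np.percentile(q[:,2],[50,90]))
        for a,b in[(.088,.094),(.096,.104)]:
            s=W[(z>a)&(z<b)&(np.hypot(x-.554,y+.214)<.024)&(px.max(-1)>90)]
            if len(s)>12:A=np.c_[2*s[:,:2],np.ones(len(s))];r=np.linalg.lstsq(A,(s[:,:2]**2).sum(1),rcond=None)[0];print(n,len(s),r[:2],np.sqrt(r[2]+r[0]**2+r[1]**2))
o=get_obs();print(o["t"],o["eef_pos"],o["contact_force"],o["torque"],o["gripper_width"])
```

```text
scene rim z [0.0773478  0.07901719]
scene 19 [ 0.55593444 -0.21935085] 0.014372958441093495
scene 23 [ 0.55316387 -0.21018412] 0.022831455600940756
side rim z [0.07922617 0.08106442]
side 37 [ 0.55348557 -0.21471823] 0.019156655059816806
side 43 [ 0.55318349 -0.21473547] 0.019009099158715022
22.8833 [ 0.55252954 -0.21451219  0.11341915] [-6.37041845  2.23110712 20.08009834] [0.63648991 1.6597712  0.07998453] 0.42640713136770003
```

View pics/r_side.png

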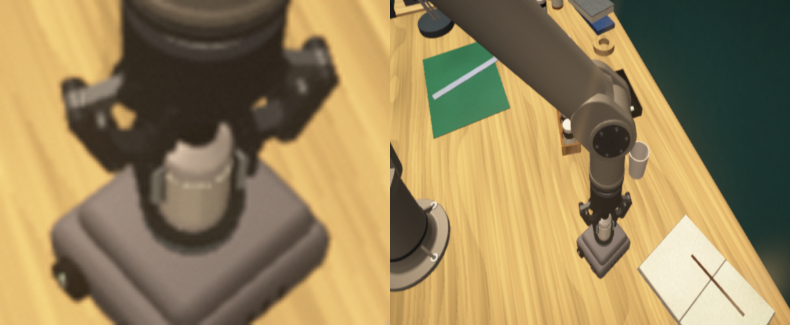

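View pics/r_scene.png

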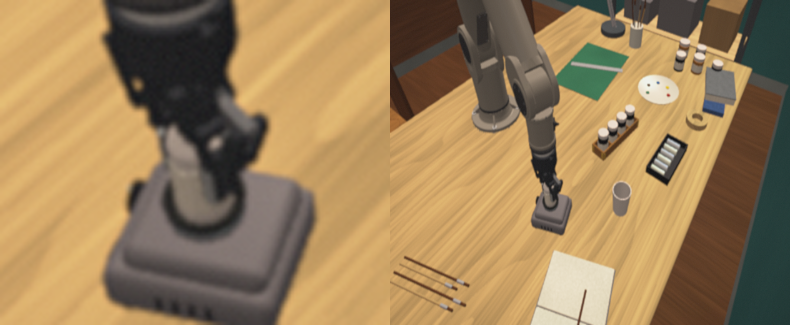

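View pics/r_wrist.png

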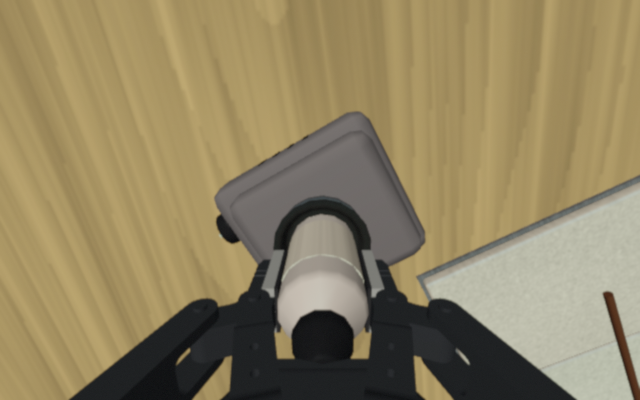

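```bash
python3 -c "
from station import *
print(hand_in()); print(get_obs()['contact_force'])"
```

```text
the job is handed in; nothing more can be done
None
the job is handed in; nothing more can be done
```

I finished the round and handed it in at about 23 s of the 72 s allowed; `hand_in()` gives no verdict, so I can't confirm it passed.

- **Jars:** both flat-lidded jars stand in the crate's two empty cells, released. All four lids measured at about 86 mm, which means the two I moved are on the cell floors. The two crate jars that were already there stayed within 1–2 mm in the side view. The last scene view shows all four jars and the rinse cup still standing, but I did not re-measure the rinse cup.
- **Bottle:** it is gripped at 80 N and pressed upright in the mixer cup. When I pushed 1 mm further, the force rose from 12 to 20 N without the tool moving, so the cup is on its stop. The rim measured about 80 mm in the side view (79 mm in the scene view), as expected when fully down. The force then stayed at about 20 N, and the fingertips are roughly 16 mm above the rim by calculation.

**Disagreements:**
- The wrist camera read y about 2–4 mm higher than the other two, so I used the offset between bottle and cup within each camera for the final alignment.
- With the bottle in the cup, the side view puts it within about 1 mm of the cup's centre. The scene view had too few points to confirm that.
- A sideways force of about 7 N remains at the wrist while pressing.

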